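# Slacken the sled clamp, then click the circuit board in under the inspection camera

### The arm

A 7-joint arm with a two-finger parallel gripper is mounted at the origin on the work surface. World frame = base frame: x ahead of the robot, y to its left, z up, the work surface at z = 0. Lengths are in m, angles in rad, forces in N, time in s.
With the tool pointing down it reaches from about 0.4 to 0.85 m from the base axis. Payload 10.4 kg.
Tool frame: the origin (TCP) lies at the very end of the fingers, on their centre line; the grasp point (between the pads) lies 19 mm behind it; z points along the fingers, y is the line along which they close (so a half turn about z gives the same grasp; the last joint's range is limited). The gripper opens to 85 mm and grips with 20 to 120 N. Pads are 22 mm wide; open, the fingers measure 114 mm over their backs; the gripper's body (76 mm by 85 mm) begins 54 mm behind the grasp point. The pads swing forward as they close: fully open they stand 13 mm farther back than shut.
Start: joints at [-1.198, 0.332, -0.065, 1.46, 0.022, 1.35, -0.088], TCP at [0.241, 0.577, 0.231] pointing down, gripper open.
Joint ranges: [-2.6, 2.6], [-0.5, 2.12], [-1.47, 1.34], [0.16, 2.42], [-1.27, 4.41], [0.06, 2.06], [-2.6, 2.6]. Speed limits (rad/s): [2.22, 2.22, 2.79, 2.79, 3.14, 3.14, 3.14].

### API

Orientations are given as a unit quaternion [x, y, z, w].
In Python, from workcell import * gives the robot as it stands.
- The arm moves only by the tool step_arm, never from a script. Its argument "commands" is one flat list of numbers, 7 for each row, row after row: the finger opening in mm, from 0 to 85.4, then the shift along the world's x, y, z as a fraction of full scale, then the turn, a rotation vector about the world's x, y, z as a fraction of full scale. A call has exactly 10 rows; each row is the pose to reach, as a shift and turn from the pose commanded when the call began, turning the shorter way round; what a row does not reach only later rows make up. Full scale, the value 1, is 0.6 m for a shift and pi rad for a turn. A row lasts 1/8 s, in which the tool goes at most 62.5 mm and 10.7 degrees, less where a joint would pass 70% of its speed; a pose out of reach is approached as far as the arm can. A call with a number of a shift or a turn outside -1 to 1 is refused whole. A call with a gripper value outside its range is refused whole. The fingers move at their own pace and stop on an object; "squeeze" is the grip in N (left out, the last holds). Time passes only in rows, so rows that repeat a pose let the fingers close, or fill a call up. It gives the time, the measured TCP pose, the force, the opening and the grip force at its end, in the units of the state.
- get_obs(): the state, without advancing time (a new reading comes with each control period).
- camera(name): name is "scene" or "side" or "wrist"; returns the picture (420x560x3 uint8, red, green, blue); there is no depth.
- camera_params(name): a dict with "mtx" (3x3 intrinsics, pixels), "dist" ([k1, k2, p1, p2, k3] as OpenCV has them; the pictures are not rectified), "extrinsics" (4x4, takes a point from world to camera coordinates); the wrist camera has in their place "tool_from_camera" (4x4, takes a point from camera to tool coordinates, whose origin is the TCP and whose axes are the flange's). Camera axes: x right, y down, z forward; pixel columns grow to the right and rows downward; lengths in m; the calibration is good to about 2 mm. A picture is of the moment at which its call begins: read the wrist's pose just before it. camera_params takes no time and is no camera call.
- hand_in(): hands the job in; it is judged then, once.
The state is a dict: "clock": time; "joint_pos": joint angles; "joint_velocities": joint speeds; "tau": joint torques, N m; "position": TCP position; "ee_rot": TCP orientation; "ft_force": force on the tool from outside, world axes, zero at the start; "torque": the same for the moment, N m; "grip_width": opening from 0.0 (shut) to 1.0 (fully open); "grasp_force": force on a finger pad.
Only numpy, scipy, OpenCV 4.12 (cv2) and the standard library are available. Lean on these libraries where they do the work, as an engineer would, in place of code of your own. Each camera call takes 0.05 s, during which the arm holds its last target. There are 200 camera calls.

### The job

The circuit board's sled is clamped on its rods: take the yellow-handled flat-blade driver from the rack, back the slotted brass clamp screw off anticlockwise with it as far as its stop, and put the driver back upright in the rack. Then take the sled's black knob, slide the sled towards the inspection camera until you feel its ball drop into the notch under the lens, without running past it, and finish while still gripping the knob and holding the sled steady in the notch. Leave the other things on the bench where they are.

Things in the scene. Friction and masses are not known exactly. Their poses are not given: they have to be found in the camera images.
- driver_grip (a point): Middle of the yellow, black-banded round handle (28 mm across, 78 mm long) of the flat-blade driver: 140 mm long, 90 g, standing point down in one of the rack's three holes (which one varies). This point is on its axis, 101 mm above the blade's tip. z points from the tip up to the handle's end; x lies along the blade's 12 mm width.
- driver_tip (a point): Middle of the driver's blade tip, same axes as driver_grip. The blade is 12 mm wide, 2 mm thick (1.5 mm in the last 2.5 mm) and 11 mm long; then a 9 mm round shank; then a 14 mm bolster with a tapered foot, 48 to 62 mm above the tip; there the handle begins.
- rack: Fixed dark blue block, 170 mm along its x, 56 mm along its y, 68 mm high, origin at the centre of its underside. Three round holes 17 mm across, 66 mm deep, at x = -52, 0 and +52 mm, a driver in each (the red and blue ones have the same size). A driver that is home has its bolster in the hole and its handle resting on the top: its handle's middle is then 107 mm above the bench.
- slot (a point): Centre of the top face of the sled's clamp screw, brass, 25 mm across, sunk flush in a black boss of 34 mm outside diameter, 66 mm above the bench. The slot runs right across along this point's x axis, 4.2 mm wide and 6 mm deep; z is up. The point turns with the screw.
- screw (a joint): Turn of the clamp screw, rad: 0 is fully tight, it grows anticlockwise seen from above, 1.3 is its stop. It takes about 0.15 N m. The sled is clamped fast to its rod (over 25 N) until about 0.85 and slides freely beyond.
- knob: Round upright black knob fixed on the robot's side of the sled: 18 mm across, 42 mm tall (foot 24 mm across, lowest 4 mm), on a plate whose top is 54 mm above the bench. Origin on its axis at mid height, 75 mm above the bench. y runs along the rods, from the sled's start towards the camera. The screw is 60 mm from it along its x, the board (parts up to 76 mm above the bench) begins 117 mm along x.
- sled (a joint): Position of the sled along its rods, m, growing towards the camera, 0 to 0.27. The sled with its board weighs about 0.9 kg, is 90 mm long along the rods, and slides with about 1 N of friction once the clamp is slack.
- notch (a point): Bottom of the V notch in the brass strip on the camera's cross plate; a red arrow on the plate's end on the robot's side marks its line. y runs along the rods as the knob's does. The sled's ball sits in the notch when the knob's centre is level with this point along y (the knob then lies 96 mm from it along -x).
- station: The inspection camera's fixed stand, axes as the notch's. Its ring light (60 mm across) hangs 190 mm above the bench, 66 mm beyond the notch along x, its column 186 mm beyond. The strip's ramp meets the sled's ball about 14 mm before the notch and resists with about 3 to 6 N up to 5 mm before it; then the ball drops in and draws the sled in with 3 to 7 N. A like ramp lies beyond.
- cross_driver: Bystander, leave alone: red-handled cross-tip driver in the rack; origin at the middle of its underside (its tip).
- hex_driver: Bystander, leave alone: blue-handled hex socket driver in the rack; origin at the middle of its underside (its tip).
- board_a: Bystander, leave alone: loose green circuit board 100 x 80 mm, 15 mm high, on the bench; origin at the middle of its underside.
- board_b: Bystander, leave alone: a second loose circuit board like board_a; origin at the middle of its underside.
- spool: Bystander, leave alone: spool of solder 64 mm across, 45 mm high, standing; origin at the middle of its underside.
- meter: Bystander, leave alone: yellow multimeter 150 x 78 x 38 mm, lying; origin at the middle of its underside.
- cutters: Bystander, leave alone: blue-handled side cutters, 130 mm long, lying; origin at the middle of its underside.
- marker: Bystander, leave alone: white and blue marker pen, 125 mm long, lying; origin at the middle of its underside.
Things that resemble listed ones, but are neither listed nor needed, are in the scene too. Of the things that look like the part that bears driver_grip, the largest one is meant.

How it is judged:
On the way, in this order (a step that is already met when the one before it is completed fails the run):
1. the clamp screw is backed off to its stop with the driver's blade in its slot (value of joint screw above 1.1 rad and distance between driver_tip and slot below 0.009 m), for 0.1 s.
2. the driver stands home in the rack again, let go (z of driver_grip in the frame of rack between 0.103 and 0.111 m and y of driver_grip in the frame of rack between -0.008 and 0.008 m and x of driver_grip in the frame of rack between -0.062 and 0.062 m and angle between driver_grip's own z axis and vertical below 0.1 rad and contact force between the fingers and driver below 0.1 N), for 0.2 s.
3. the sled stands in the notch with the knob held (y of knob in the frame of notch between -0.0025 and 0.0025 m and contact force between the fingers and knob above 2 N), for 0.3 s.
At the end, for the whole second after the job is handed in: The sled is at rest in the notch (knob within 2.5 mm of it along the rods) with the fingers still pressing on the knob with more than 2 N, the clamp screw is still slack (beyond 1.0 rad), and the driver stands upright in a hole of the rack, its handle resting on top (within 4 mm) (all of step 3 and linear speed of knob below 0.01 m/s and value of joint screw above 1 rad and z of driver_grip in the frame of rack between 0.103 and 0.111 m and y of driver_grip in the frame of rack between -0.008 and 0.008 m and x of driver_grip in the frame of rack between -0.062 and 0.062 m and angle between driver_grip's own z axis and vertical below 0.1 rad); the arm keeps its last pose, push and grip.
It fails at once if the sled ran past the notch by more than 9 mm (y of knob in the frame of notch above 0.009 m).
It fails at once if another thing on the bench was shifted by more than 20 mm (distance of any of cross_driver, hex_driver, board_a, board_b, spool, meter, cutters, marker from where it was at the start of the episode above 0.02 m).
It also fails if it takes over 72 s, if anything falls off the work surface, if the arm or the gripper's body presses on something with over 40 N, if the wrist force passes 120 N, or if a joint passes its speed limit or range.

## Working session

There is one attempt and no reset: what is moved stays moved. The work goes in short steps, Python scripts to look and compute and a tool call to move; the robot and the scene stay as the last step left them, time stands still between calls to the robot, and variables do not carry over. Pictures are saved under pics/ and viewed, at most 10 in all, crops included, and the job is handed in when it is done.

Besides the shell and the picture viewer there is one more tool, called as name(argument=value, ...), one argument or row to a line, values as JSON. step_arm: Moves the arm, as the interface text tells. Its arguments: {"type":"object","properties":{"commands":{"type":"array","items":{"type":"number"}},"squeeze":{"type":"number"}},"required":["commands"]}

```bash
mkdir -p pics; ls
cat > h.py <<'E'
from workcell import *
import numpy as np, cv2
from scipy.spatial.transform import Rotation as R
def cam(n):
    o=get_obs(); im=camera(n); p=camera_params(n); K=np.array(p["mtx"]);d=np.array(p["dist"])
    if n=="wrist":
        T=np.eye(4);T[:3,:3]=R.from_quat(o["ee_rot"]).as_matrix();T[:3,3]=o["position"]
        E=np.linalg.inv(T@np.array(p["tool_from_camera"]))
    else: E=np.array(p["extrinsics"])
    return im,K,d,E
def ray(uv,K,d,E):
    q=cv2.undistortPoints(np.array([[uv]],float),K,d)[0,0]
    C=-E[:3,:3].T@E[:3,3]; return C,E[:3,:3].T@np.array([q[0],q[1],1])
def at_z(uv,z,K,d,E):
    C,v=ray(uv,K,d,E); return C+v*(z-C[2])/v[2]
def proj(P,K,d,E):
    return cv2.projectPoints(np.array(P,float).reshape(-1,3),cv2.Rodrigues(E[:3,:3])[0],E[:3,3],K,d)[0][:,0]
def save(n,im): cv2.imwrite("pics/"+n,im[:,:,::-1])
E
python3 - <<'E'
from h import *
o=get_obs();print({k:np.round(v,3).tolist() for k,v in o.items()})
ims=[]
for n in("scene","side","wrist"):
    im,K,d,E=cam(n);save(n+"0.png",im);np.savez(n+"0.npz",K=K,d=d,E=E);print(n,K.round(0).tolist(),d.round(3),(-E[:3,:3].T@E[:3,3]).round(3),E[2,:3].round(2))
E
```

```text
pics
{'clock': 0.0, 'joint_pos': [-1.198, 0.333, -0.065, 1.461, 0.022, 1.35, -0.088], 'joint_velocities': [0.0, 0.0, -0.002, 0.001, 0.0, -0.001, -0.0], 'tau': [-0.0, -62.544, 0.05, -39.162, 0.016, 0.01, 0.0], 'position': [0.241, 0.576, 0.231], 'ee_rot': [0.197, 0.98, -0.001, -0.0], 'ft_force': [0.506, 0.546, -0.153], 'torque': [-0.012, -0.024, 0.006], 'grasp_force': 0.0, 'grip_width': 0.998}
scene [[458.0, 0.0, 277.0], [0.0, 458.0, 204.0], [0.0, 0.0, 1.0]] [-0.13  0.    0.    0.    0.  ] [1.253 0.829 1.07 ] [-0.48 -0.57 -0.67]
side [[432.0, 0.0, 279.0], [0.0, 432.0, 204.0], [0.0, 0.0, 1.0]] [0.033 0.    0.    0.    0.   ] [ 0.235 -0.845  0.83 ] [ 0.27  0.72 -0.63]
wrist [[365.0, 0.0, 281.0], [0.0, 365.0, 214.0], [0.0, 0.0, 1.0]] [0.023 0.    0.    0.    0.   ] [0.173 0.605 0.373] [ 0.27 -0.11 -0.96]
```

View pics/scene0.png

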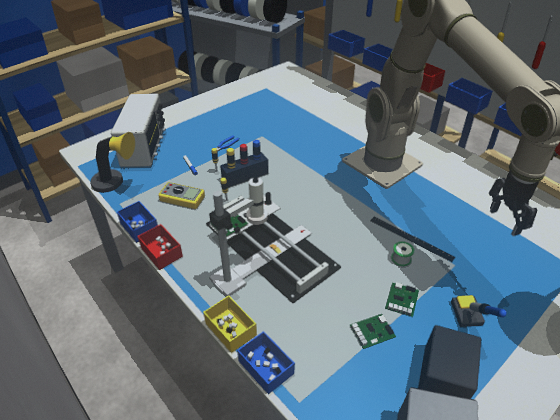

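View pics/side0.png

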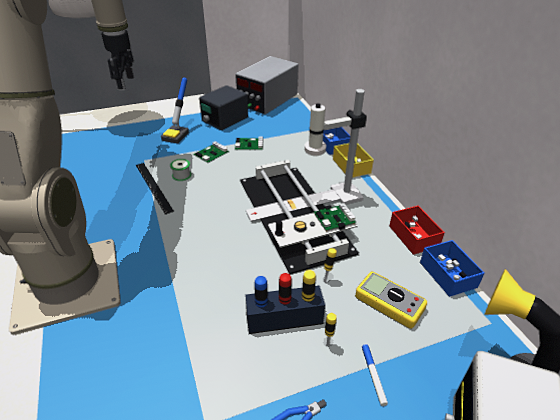

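Side picture: yellow-handled candidates are the rack one (309,283) and two small loose-standing ones at (331,265) and (330,328). I choose the rack one because it is the largest and sits in a rack hole. Knob is at ~(278,228), brass screw at ~(300,227), red arrow at ~(253,213).

Run:
```python
import cv2,numpy as np
a=cv2.imread("pics/side0.png")[165:345,235:385];b=cv2.imread("pics/scene0.png")[135:255,205:315]
a=cv2.resize(a,None,fx=3.2,fy=3.2,interpolation=2);b=cv2.resize(b,None,fx=2.8,fy=2.8,interpolation=2)
m=np.zeros((576,a.shape[1]+b.shape[1],3),np.uint8);m[:a.shape[0],:a.shape[1]]=a;m[:b.shape[0],a.shape[1]:]=b
cv2.imwrite("pics/c1.png",m);print(m.shape)
```

```text
(576, 788, 3)
```

View pics/c1.png

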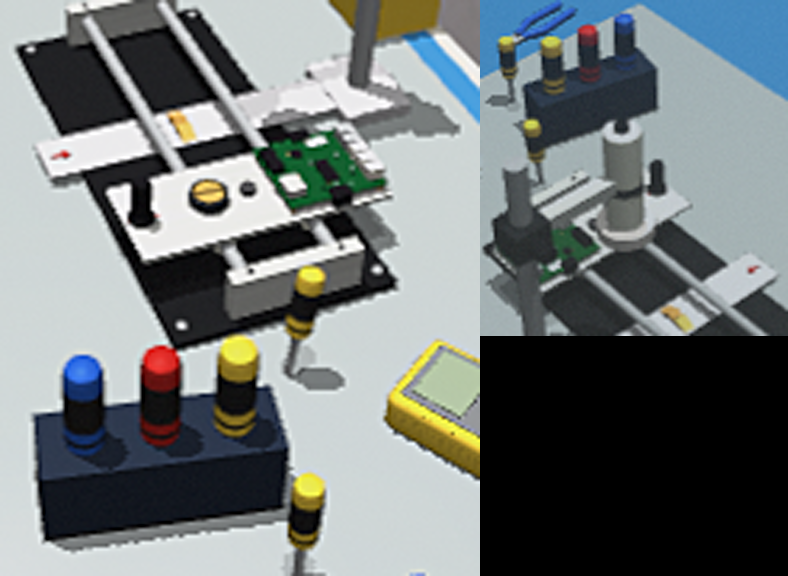

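Crop: the rack's yellow driver is clearly the largest (mid-handle crop (237,387)); red is in the middle and blue at the far end. The screw is at crop (209,194), the knob top at (141,183), the red arrow at (60,155) and the brass notch strip at (180,125).

Run:
```python
from h import *
z=np.load("side0.npz");A=(z["K"],z["d"],z["E"])
s=np.load("scene0.npz");B=(s["K"],s["d"],s["E"])
def P(n,x,y,h): 
    p=at_z((235+x/3.2,165+y/3.2),h,*A);print(n,p.round(3),proj(p,*B).round(0).tolist());return p
P("yel",237,387,.107);P("red",160,395,.107);P("blue",83,405,.107)
P("knobtop",141,183,.096);P("screw",209,194,.066);P("slotL",195,197,.066);P("slotR",225,193,.066)
P("arrow",60,155,.05);P("small1",308,272,.1);P("small2",308,480,.1)
P("rackFL",37,415,.068);P("rackFR",288,390,.068)
P("plateNL",110,188,.054);P("plateNR",148,262,.054)
```

```text
yel [ 0.513 -0.298  0.107] [[230.0, 157.0]]
red [ 0.462 -0.286  0.107] [[243.0, 153.0]]
blue [ 0.411 -0.277  0.107] [[256.0, 149.0]]
knobtop [ 0.528 -0.071  0.096] [[267.0, 192.0]]
screw [ 0.588 -0.071  0.066] [[253.0, 207.0]]
slotL [ 0.576 -0.071  0.066] [[256.0, 205.0]]
slotR [ 0.601 -0.074  0.066] [[249.0, 208.0]]
arrow [0.493 0.036 0.05 ] [[296.0, 214.0]]
small1 [ 0.608 -0.21   0.1  ] [[223.0, 181.0]]
small2 [ 0.527 -0.378  0.1  ] [[214.0, 151.0]]
rackFL [ 0.387 -0.243  0.068] [[267.0, 159.0]]
rackFR [ 0.56  -0.283  0.068] [[222.0, 173.0]]
plateNL [ 0.518 -0.023  0.054] [[279.0, 208.0]]
plateNR [ 0.517 -0.117  0.054] [[261.0, 194.0]]
```

step_arm(
  commands=[85,0.38,-0.75,0.03,0,0,0.062,85,0.38,-0.75,0.03,0,0,0.062,85,0.38,-0.75,0.03,0,0,0.062,85,0.38,-0.75,0.03,0,0,0.062,85,0.38,-0.75,0.03,0,0,0.062,85,0.38,-0.75,0.03,0,0,0.062,85,0.38,-0.75,0.03,0,0,0.062,85,0.38,-0.75,0.03,0,0,0.062,85,0.38,-0.75,0.03,0,0,0.062,85,0.38,-0.75,0.03,0,0,0.062],
)

```text
clock: 1.4
position: [0.4688, 0.1269, 0.2492]
ee_rot: [0.101, 0.995, 0.0, -0.0]
ft_force: [-0.7, 0.7, 0.6]
grip_width: 0.995
grasp_force: 0.0
```

Run:
```python
from h import *
im,K,d,E=cam("wrist");save("w1.png",im);np.savez("w1.npz",K=K,d=d,E=E)
print(get_obs()["joint_pos"],proj([[.588,-.071,.066],[.528,-.071,.096],[.493,.036,.05],[.51,-.298,.107]],K,d,E).round(0).tolist())
```

```text
[-6.49288438e-01  2.27113832e-03  2.91585049e-01  1.80460109e+00
 -1.13472951e-03  1.33523243e+00  1.01364691e+00] [[116.0, 335.0], [79.0, 300.0], [195.0, 225.0], [-188.0, 337.0]]
```

step_arm(
  commands=[85,0.073,-0.5,0,0,0,0,85,0.073,-0.5,0,0,0,0,85,0.073,-0.7,0,0,0,0,85,0.073,-0.7,0,0,0,0,85,0.073,-0.7,0,0,0,0,85,0.073,-0.7,0,0,0,0,85,0.073,-0.7,0,0,0,0,85,0.073,-0.7,0,0,0,0,85,0.073,-0.7,0,0,0,0,85,0.073,-0.7,0,0,0,0],
)

```text
clock: 2.7
position: [0.5136, -0.2911, 0.2492]
ee_rot: [0.099, 0.995, 0.001, 0.0]
ft_force: [1.4, -0.4, 0.4]
grip_width: 0.996
grasp_force: 0.0
```

Run:
```python
from h import *
im,K,d,E=cam("wrist");save("w2.png",im);np.savez("w2.npz",K=K,d=d,E=E)
print(get_obs()["joint_pos"],proj([[.588,-.071,.066],[.528,-.071,.096],[.493,.036,.05],[.513,-.298,.107]],K,d,E).round(0).tolist())
a=cv2.imread("pics/w1.png");cv2.imwrite("pics/m1.png",cv2.resize(np.hstack([a,im[:,:,::-1]]),(800,300),interpolation=cv2.INTER_AREA))
```

```text
[-0.12956157  0.28248075  0.699831    1.56288482 -0.18552277  1.36393359
  1.9615862 ] [[529.0, 218.0], [554.0, 159.0], [647.0, 86.0], [272.0, 199.0]]
```

View pics/m1.png

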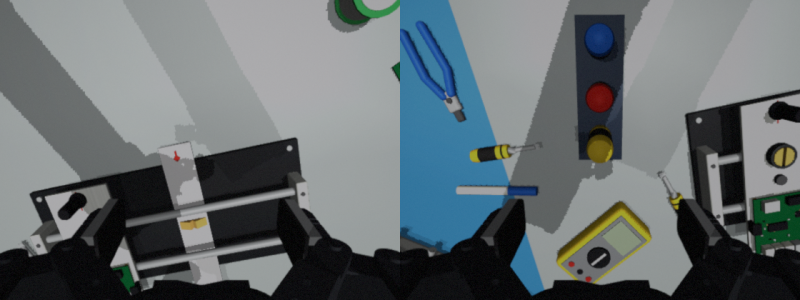

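w1 shows the red arrow at ~(246,220), the brass strip at ~(271,313) and the knob at ~(100,288). w2 shows the yellow driver's top at ~(280,207), the screw at ~(538,218) and the knob at ~(542,152). I'll enlarge these spots.

Run:
```python
import cv2,numpy as np
a=cv2.imread("pics/w1.png");b=cv2.imread("pics/w2.png")
c=[cv2.resize(x,(400,300),interpolation=cv2.INTER_CUBIC) for x in(b[180:240,480:560],b[165:240,230:330],b[120:180,480:560],a[190:340,170:370])]
cv2.imwrite("pics/m2.png",np.vstack([np.hstack(c[:2]),np.hstack(c[2:])]))
```

```text
(no output)
```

View pics/m2.png

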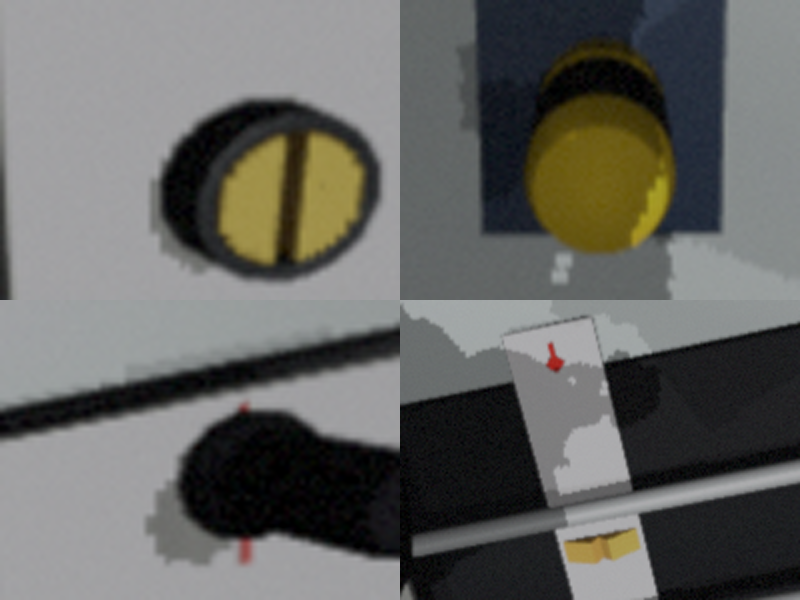

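The enlargements show the slot running from px (539.6,206.6) to (537.4,232.0), with the disc centre at (538.6,219.4). The driver's end is centred at (280,208.8), the notch's V at (271.5,316), the arrow at (247.5,220), and the red ticks beside the knob at (529,~142/172).

Run:
```python
from h import *
def L(n): z=np.load(n);return z["K"],z["d"],z["E"]
a=L("w1.npz");b=L("w2.npz")
print("camz",ray((280,209),*b)[0])
s1,s2=[at_z(p,.066,*b) for p in((539.6,206.6),(537.4,232.0))]
print("slot",s1,s2,at_z((538.6,219.4),.066,*b),np.degrees(np.arctan2(*(s2-s1)[1::-1])))
for z in(.13,.14,.146):print("drv",z,at_z((280,208.8),z,*b))
for z in(.04,.05,.06):
  n=at_z((271.5,316),z,*a);r=at_z((247.5,220),z,*a);print("notch",z,n,r,np.degrees(np.arctan2(*(n-r)[1::-1])))
# rod top line in w1 : crop (413,545)->(800,470)
for z in(.04,.05):
  p,q=[at_z((170+(x-400)/2,190+(y-300)/2),z,*a) for x,y in((413,545),(798,470))];print("rod",np.degrees(np.arctan2(*(q-p)[1::-1])))
# ticks
print("tick",at_z((529,142),.054,*b),at_z((529,172),.054,*b))
# rack edges in w2 crop (z .068): left (480,30)-(483,232); right (722,30)-(720,232)
for (x1,x2) in((480,483),(722,720)):
  p,q=[at_z((230+(x-400)/4,165+y/4),.068,*b) for x,y in((x1,5),(x2,232))];print("rack",p,q)
```

```text
camz [ 0.44107547 -0.27656646  0.39122433]
slot [ 0.57899833 -0.06205005  0.066     ] [ 0.60386548 -0.06390398  0.066     ] [ 0.59141738 -0.06287133  0.066     ] -4.26369753006895
drv 0.13 [ 0.51578006 -0.29207119  0.13      ]
drv 0.14 [ 0.51292027 -0.29147765  0.14      ]
drv 0.146 [ 0.5112044  -0.29112152  0.146     ]
notch 0.04 [0.61481332 0.08644999 0.04      ] [0.50149744 0.08571707 0.04      ] 0.37058306678190506
notch 0.05 [0.60859481 0.08802613 0.05      ] [0.49850536 0.08731408 0.05      ] 0.37058306678189407
notch 0.06 [0.6023763  0.08960228 0.06      ] [0.49551327 0.08891109 0.06      ] 0.3705830667819051
rod 90.68412820330663
rod 90.6841282033066
tick [ 0.52029738 -0.06385183  0.054     ] [ 0.54820012 -0.06380041  0.054     ]
rack [ 0.48959603 -0.31412647  0.068     ] [ 0.54166187 -0.3252319   0.068     ]
rack [ 0.50019155 -0.26134176  0.068     ] [ 0.55256227 -0.27102907  0.068     ]
```

Run:
```python
from h import *
def L(n): z=np.load(n);return z["K"],z["d"],z["E"]
S,C,a,b=L("side0.npz"),L("scene0.npz"),L("w1.npz"),L("w2.npz")
def tri(n,*o):
    M=0;v=0
    for c,uv in o:
        p,d=ray(uv,*c);d=d/np.linalg.norm(d);Q=np.eye(3)-np.outer(d,d);M=M+Q;v=v+Q@p
    X=np.linalg.solve(M,v);print(n,X.round(4),[(proj(X,*c)[0]-uv).round(1).tolist() for c,uv in o]);return X
s=lambda x,y:(S,(235+x/3.2,165+y/3.2)); c=lambda x,y:(C,(205+(x-480)/2.8,135+y/2.8))
tri("arrow",s(60,155),c(752,268),(a,(247.5,220)))
tri("arrow",s(60,155),(a,(247.5,220)))
tri("notch",s(181,125),c(678,320),(a,(271.5,316)))
tri("notch",s(181,125),(a,(271.5,316)))
tri("screw",s(209,194),(b,(538.6,219.4)))
tri("drvtop",s(239,352),c(551,48),(b,(280,208.8)))
for z in(.01,.015,.02,.025):
  n=at_z((271.5,316),z,*a);r=at_z((247.5,220),z,*a);print(z,n,r)
```

```text
arrow [0.5071 0.0798 0.0138] [[0.3, -0.7], [-0.0, 0.5], [-2.0, -1.6]]
arrow [0.5083 0.0812 0.0107] [[0.6, -0.3], [-0.3, -1.7]]
notch [0.6265 0.083  0.0144] [[0.1, -0.9], [-0.9, 0.1], [-0.3, -3.2]]
notch [0.6282 0.0822 0.0133] [[0.7, -0.6], [-0.6, -2.3]]
screw [ 0.5994 -0.0498  0.0455] [[0.4, -0.3], [-0.4, -1.4]]
drvtop [ 0.5148 -0.2911  0.1334] [[-0.3, 0.2], [-0.3, -0.1], [1.0, -0.2]]
0.01 [0.63346885 0.08172156 0.01      ] [0.51047369 0.08092603 0.01      ]
0.015 [0.6303596  0.08250963 0.015     ] [0.50897765 0.08172454 0.015     ]
0.02 [0.62725034 0.0832977  0.02      ] [0.5074816  0.08252304 0.02      ]
0.025 [0.62414109 0.08408578 0.025     ] [0.50598556 0.08332155 0.025     ]
```

step_arm(
  commands=[60,0.002,0,-0.08,0,0,0,60,0.002,0,-0.16,0,0,0,60,0.002,0,-0.23,0,0,0,60,0.002,0,-0.258,0,0,0,60,0.002,0,-0.258,0,0,0,20,0.002,0,-0.258,0,0,0,20,0.002,0,-0.258,0,0,0,20,0.002,0,-0.258,0,0,0,20,0.002,0,-0.258,0,0,0,20,0.002,0,-0.258,0,0,0],
  squeeze=80,
)

```text
clock: 4.0
position: [0.5149, -0.2937, 0.0963]
ee_rot: [0.1, 0.995, -0.0, 0.001]
ft_force: [-0.9, 0.7, 6.5]
grip_width: 0.307
grasp_force: 78.0
```

step_arm(
  commands=[20,0,0,0.07,0,0,0,20,0,0,0.16,0,0,0,20,0,0,0.25,0,0,0,20,0.02,0.06,0.273,0,0,0,20,0.05,0.15,0.273,0,0,0,20,0.08,0.24,0.273,0,0,0,20,0.11,0.33,0.273,0,0,0,20,0.127,0.38,0.273,0,0,0,20,0.127,0.38,0.273,0,0,0,20,0.127,0.38,0.273,0,0,0],
)

```text
clock: 5.25
position: [0.59, -0.0664, 0.2589]
ee_rot: [0.101, 0.995, -0.0, 0.0]
ft_force: [-0.1, -0.5, -0.5]
grip_width: 0.31
grasp_force: 79.2
```

Run:
```python
from h import *
o=get_obs();im,K,d,E=cam("wrist");save("w3.png",im);np.savez("w3.npz",K=K,d=d,E=E)
T=o["position"];print(T,o["ee_rot"],o["joint_pos"].round(2) if hasattr(o["joint_pos"],"round") else o["joint_pos"],o["grip_width"])
print(proj([T,T-[0,0,.09],[.591,-.064,.066]],K,d,E).round(0).tolist())
si,K2,d2,E2=cam("side");p=proj([T-[0,0,.06]],K2,d2,E2)[0].astype(int);print(p);save("s3.png",si)
w=cv2.resize(im[200:420,180:400],(550,550),interpolation=2)
s=cv2.resize(si[p[1]-70:p[1]+70,p[0]-30:p[0]+30],(235,550),interpolation=2)
save("m3.png",np.hstack([w,s]))
```

```text
[ 0.59001026 -0.06639658  0.25892686] [ 1.00858172e-01  9.94900732e-01 -1.69324711e-04  3.66086997e-04] [-0.44  0.27  0.59  1.54 -0.15  1.38  1.52] 0.3101887457524789
[[281.0, 281.0], [281.0, 218.0], [284.0, 185.0]]
[302 183]
```

View pics/m3.png

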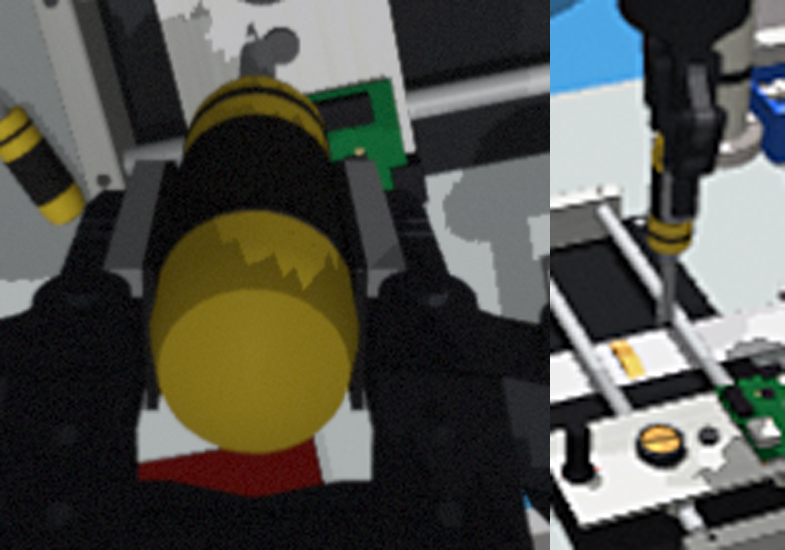

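The wrist picture shows the driver held vertical; the blade just shows beyond the handle's foot at px ~(282,215), with the screw above it at (~284,195).

Run:
```python
import cv2,numpy as np
a=cv2.imread("pics/w3.png")[165:240,245:325];b=cv2.imread("pics/s3.png")
a=cv2.convertScaleAbs(cv2.resize(a,(640,600),interpolation=2),alpha=1.5)
b=cv2.resize(b[175:205,295:303+5],(156,360),interpolation=2)
m=np.zeros((600,796,3),np.uint8);m[:,:640]=a;m[:360,640:]=b
cv2.imwrite("pics/m4.png",m)
```

```text
(no output)
```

View pics/m4.png

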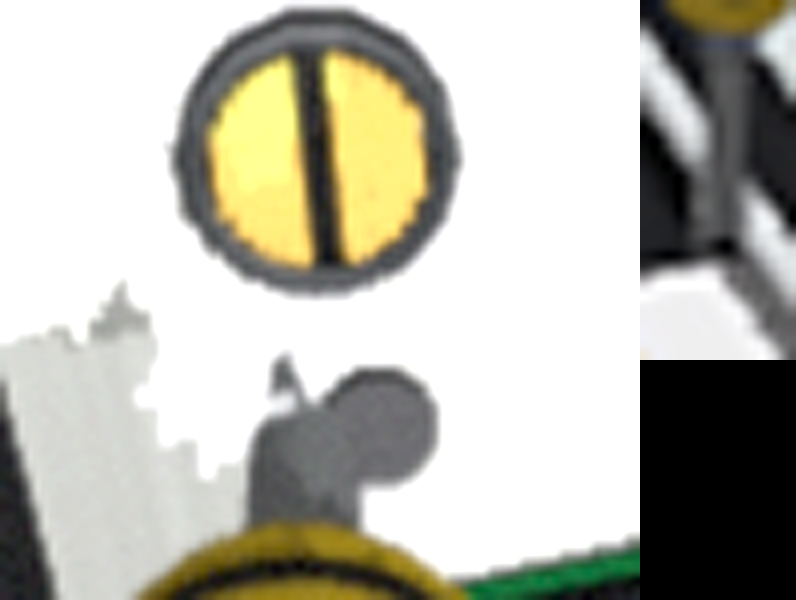

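The screw disc is centred at px (284.6,184.4), with the slot from (283.1,171.9) to (286.3,197.8). A thin dark sliver at px ~(280,210) is either the blade's edge or its shadow, so I'll print the pixel values there.

Run:
```python
from h import *
a=cv2.imread("pics/w3.png")
print(a[206:232,272:298].mean(2).astype(int))
z=np.load("w3.npz");A=(z["K"],z["d"],z["E"])
s1,s2=[at_z(p,.066,*A) for p in((283.1,171.9),(286.3,197.8))]
print("slot",at_z((284.6,184.4),.066,*A),s1,s2,np.degrees(np.arctan2(*(s2-s1)[1::-1])))
T=np.array([.59,-.0664,.2589])
for h in(0,15,30,-15):
    h0=np.radians(h);u=np.array([np.cos(h0),np.sin(h0),0])
    print(h,proj([T-[0,0,.0903]-u*.006,T-[0,0,.0903]+u*.006],*A).round(1).tolist())
```

```text
[[189 190 188 188 190 190 190 190 189 190 190 189 190 190 189 188 189 189
  189 190 189 189 188 188 189 189]
 [189 189 189 189 190 188 189 190 187 188 189 189 189 189 188 190 189 190
  189 189 189 189 187 187 189 188]
 [188 190 190 189 189 190 189 185 172 174 187 190 189 189 190 190 189 190
  189 190 188 189 188 188 189 188]
 [189 189 190 189 190 189 185 161 130 150 186 189 188 189 190 190 189 188
  187 187 186 187 186 185 188 188]
 [190 190 190 189 190 187 172 110  85 132 183 189 188 190 190 187 183 163
  159 159 159 158 159 169 184 187]
 [190 189 189 188 190 186 161  87  70 106 169 189 190 189 185 167 152  92
   66  72  70  70  81 116 159 176]
 [189 189 189 189 190 187 159  85  67  80 136 184 188 186 170 112  69  49
   54  55  57  57  58  64  95 139]
 [190 189 189 189 189 184 151  90  94  96 112 173 183 165 130  66  53  62
   73  70  76  74  73  65  61  80]
 [189 189 190 190 188 184 151 131 142 133 101 148 161 113  67  62  72  74
   73  77  73  74  74  74  71  72]
 [190 190 189 191 189 187 171 162 159 142  95 104 117  85  59  71  73  75
   74  73  76  73  76  74  75  73]
 [189 189 
[... 1316 characters left out ...]
 62  53  53  55  56  55  54  59  60  52  55  67  73  85
  144 185 189 188 189 189 189 188]
 [143 144 140 116  65  54  54  53  56  56  57  56  56  55  56  59  65  79
  144 186 189 188 189 189 189 189]
 [142 143 137 101  62  54  58  59  55  55  58  62  61  65  62  59  56  78
  140 184 188 190 189 189 188 189]
 [127 127 117  82  62  59  62  63  59  55  58  65  67  68  67  64  64  77
  121 158 171 184 187 188 188 189]]
slot [ 0.59092783 -0.06309527  0.066     ] [ 0.57906239 -0.0621153   0.066     ] [ 0.60394494 -0.06408397  0.066     ] -4.523745116103749
0 [[279.0, 209.0], [282.6, 225.8]]
15 [[276.8, 209.7], [284.8, 225.0]]
30 [[274.9, 211.0], [286.8, 223.8]]
-15 [[281.4, 208.8], [280.3, 225.9]]
```

Blade heading is about 0° ±6° and the slot's is -4.5°. Joint 7 lacks the range for +80° from here, so I flip the tool by half a turn clockwise first.

step_arm(
  commands=[20,0,0,0,0,0,-0.5,20,0,0,0,0,0,-0.5,20,0,0,0,0,0,-0.5,20,0,0,0,0,0,-0.5,20,0,0,0,0,0,-0.5,20,0,0,0,0,0,-0.5,20,0,0,0,0,0,-0.5,20,0,0,0,0,0,-0.5,20,0,0,0,0,0,-0.5,20,0,0,0,0,0,-0.5],
)

```text
clock: 6.6
position: [0.59, -0.0663, 0.2586]
ee_rot: [0.775, 0.632, 0.0, 0.0]
ft_force: [-0.1, 0.1, 0.1]
grip_width: 0.305
grasp_force: 79.2
```

step_arm(
  commands=[20,0,0,-0.02,0,0,-0.51,20,0,0,-0.04,0,0,-0.51,20,0,0,-0.06,0,0,-0.51,20,0,0,-0.08,0,0,-0.51,20,0,0,-0.1,0,0,-0.51,20,0,0,-0.1,0,0,-0.51,20,0,0,-0.1,0,0,-0.51,20,0,0,-0.1,0,0,-0.51,20,0,0,-0.1,0,0,-0.51,20,0,0,-0.1,0,0,-0.51],
)

```text
clock: 7.85
position: [0.5901, -0.0657, 0.1984]
ee_rot: [0.993, -0.115, -0.0, 0.0]
ft_force: [0.5, -0.3, -0.8]
grip_width: 0.313
grasp_force: 79.3
```

Run:
```python
from h import *
o=get_obs();im,K,d,E=cam("wrist");save("w4.png",im);np.savez("w4.npz",K=K,d=d,E=E,T=o["position"])
T=o["position"];print(T,o["ee_rot"],np.round(o["joint_pos"],2),o["grip_width"])
print(proj([T-[0,0,.09],[.591,-.063,.066]],K,d,E).round(1).tolist())
save("m5.png",cv2.convertScaleAbs(cv2.resize(im[165:240,240:330],(720,600),interpolation=2),alpha=1.3))
```

```text
[ 0.59008525 -0.06574153  0.19835838] [ 9.93349231e-01 -1.15140256e-01 -1.68310222e-06  1.62311359e-04] [-0.81  0.47  1.12  1.64 -0.44  1.31 -1.42] 0.3126947463929134
[[282.0, 220.9], [278.3, 203.7]]
```

View pics/m5.png

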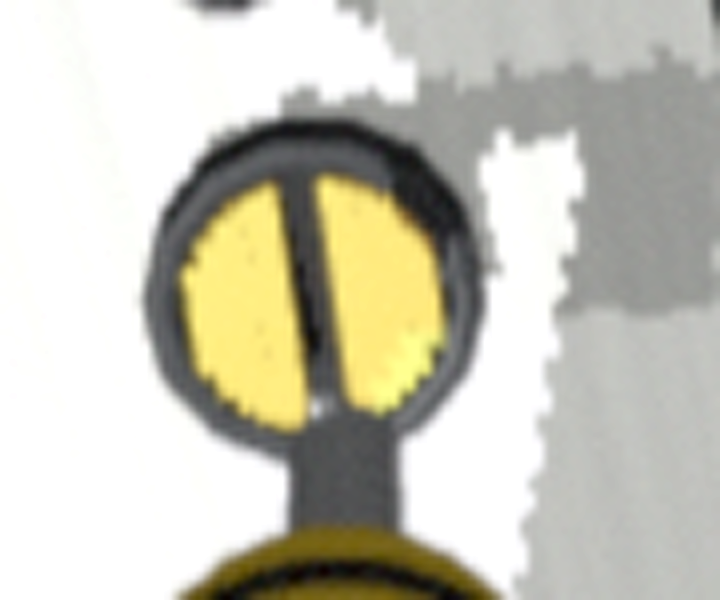

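The tip hangs just over the slot's near end and the blade is nearly in line with the slot. I'll rotate -4°, shift +1.2 mm in x and +2.7 mm in y, then descend gently.

step_arm(
  commands=[20,0.002,0.0045,-0.01,0,0,-0.022,20,0.002,0.0045,-0.02,0,0,-0.022,20,0.002,0.0045,-0.03,0,0,-0.022,20,0.002,0.0045,-0.04,0,0,-0.022,20,0.002,0.0045,-0.05,0,0,-0.022,20,0.002,0.0045,-0.057,0,0,-0.022,20,0.002,0.0045,-0.063,0,0,-0.022,20,0.002,0.0045,-0.067,0,0,-0.022,20,0.002,0.0045,-0.07,0,0,-0.022,20,0.002,0.0045,-0.0735,0,0,-0.022],
)

```text
clock: 9.15
position: [0.5914, -0.0626, 0.1542]
ee_rot: [0.989, -0.15, 0.0, 0.0]
ft_force: [-0.3, -1.1, -0.5]
grip_width: 0.313
grasp_force: 79.3
```

Run:
```python
from h import *
o=get_obs();print(o["position"],o["ft_force"],o["torque"])
```

```text
[ 0.59143892 -0.06261534  0.15423104] [-0.28656578 -1.06878883 -0.46652028] [ 0.01494356 -0.03845868  0.00199701]
```

step_arm(
  commands=[20,0,0,-0.002,0,0,0,20,0,0,-0.003,0,0,0,20,0,0,-0.004,0,0,0,20,0,0,-0.005,0,0,0,20,0,0,-0.006,0,0,0,20,0,0,-0.006,0,0,0,20,0,0,-0.006,0,0,0,20,0,0,-0.006,0,0,0,20,0,0,-0.006,0,0,0,20,0,0,-0.006,0,0,0],
)

```text
clock: 10.4
position: [0.5914, -0.0626, 0.1507]
ee_rot: [0.989, -0.15, 0.0, 0.0]
ft_force: [-0.3, 0.6, -1.1]
grip_width: 0.307
grasp_force: 79.3
```

step_arm(
  commands=[20,0,0,0,0,0,0.05,20,0,0,0,0,0,0.1,20,0,0,0,0,0,0.15,20,0,0,0,0,0,0.2,20,0,0,0,0,0,0.25,20,0,0,0,0,0,0.3,20,0,0,0,0,0,0.35,20,0,0,0,0,0,0.4,20,0,0,0,0,0,0.42,20,0,0,0,0,0,0.42],
)

```text
clock: 11.65
position: [0.5912, -0.0626, 0.1504]
ee_rot: [0.874, 0.487, -0.0, -0.0]
ft_force: [0.3, 0.5, -3.2]
grip_width: 0.313
grasp_force: 79.0
```

Run:
```python
from h import *
o=get_obs();print(o["position"],o["ft_force"],o["torque"],o["ee_rot"],np.round(o["joint_pos"],2))
```

```text
[ 0.59116346 -0.06258763  0.15044083] [ 0.28064281  0.50963194 -3.1559257 ] [ 0.20583925 -0.04684661 -0.37145969] [ 8.73506207e-01  4.86812960e-01 -1.56675680e-05 -2.21544486e-04] [-0.61  0.41  0.81  1.68 -0.31  1.19 -0.28]
```

step_arm(
  commands=[20,0,0,0,0,0,0.01,20,0,0,0,0,0,0.02,20,0,0,0,0,0,0.03,20,0,0,0,0,0,0.04,20,0,0,0,0,0,0.05,20,0,0,0,0,0,0.05,20,0,0,0,0,0,0.05,20,0,0,0,0,0,0.05,20,0,0,0,0,0,0.05,20,0,0,0,0,0,0.05],
)

```text
clock: 12.9
position: [0.5903, -0.0626, 0.1506]
ee_rot: [0.832, 0.554, -0.001, -0.001]
ft_force: [-6.2, 0.4, -0.6]
grip_width: 0.311
grasp_force: 84.3
```

Run:
```python
from h import *
o=get_obs();print(o["position"],o["ft_force"],o["torque"],o["ee_rot"],np.round(o["joint_pos"],2))
im,K,d,E=cam("wrist");save("w5.png",im)
si=camera("side");save("s5.png",si)
save("m6.png",np.hstack([cv2.convertScaleAbs(cv2.resize(im[160:250,230:330],(500,450),interpolation=2),alpha=1.3),cv2.resize(si[185:255,270:315],(289,450),interpolation=2)]))
```

```text
[ 0.59032741 -0.06258394  0.15057079] [-6.16333848  0.37668381 -0.57809429] [ 0.04746743  2.10756569 -0.26414877] [ 8.32388081e-01  5.54191889e-01 -8.78987113e-04 -8.12705837e-04] [-0.59  0.4   0.78  1.68 -0.3   1.19 -0.13]
```

View pics/m6.png

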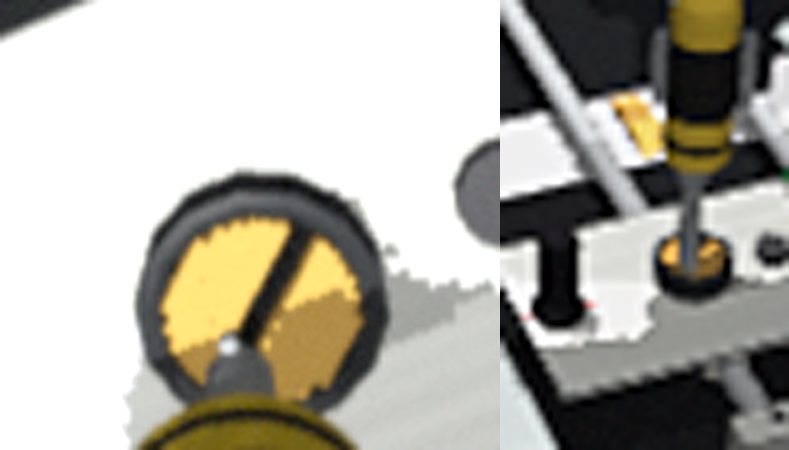

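Run:
```python
from h import *
p=camera_params("wrist");o=get_obs();T=np.eye(4);T[:3,:3]=R.from_quat(o["ee_rot"]).as_matrix();T[:3,3]=o["position"]
E=np.linalg.inv(T@np.array(p["tool_from_camera"]));A=(np.array(p["mtx"]),np.array(p["dist"]),E)
f=lambda x,y:at_z((230+x/5,160+y/5),.066,*A)
a,b=f(303,232),f(243,343);print(a,b,np.degrees(np.arctan2(*(a-b)[1::-1])),"disc",f(262,308))
x=T[:3,0];print(np.degrees(np.arctan2(x[1],x[0])))
```

```text
[ 0.60086194 -0.0549862   0.066     ] [ 0.58784201 -0.06597944  0.066     ] 40.17569840466723 disc [ 0.59201006 -0.06247262  0.066     ]
67.31107058967712
```

The picture shows the screw turned only ~45° (slot at 40°), and the driver has pitched in the fingers so its tip ran to the slot's end. I'll lift out, squeeze harder and re-aim.

step_arm(
  commands=[20,0.002,0,0.0,0,0,-0.02,20,0.002,0,0.01,0,0,-0.02,20,0.002,0,0.02,0,0,-0.02,20,0.002,0,0.04,0,0,-0.02,20,0.002,0,0.06,0,0,-0.07,20,0.002,0,0.07,0,0,-0.12,20,0.002,0,0.07,0,0,-0.17,20,0.002,0,0.07,0,0,-0.22,20,0.002,0,0.07,0,0,-0.22,20,0.002,0,0.07,0,0,-0.22],
  squeeze=80,
)

```text
clock: 14.25
position: [0.5929, -0.0625, 0.1932]
ee_rot: [0.97, 0.241, 0.0, 0.0]
ft_force: [0.4, -0.3, -0.8]
grip_width: 0.31
grasp_force: 82.8
```

Run:
```python
from h import *
o=get_obs();T=np.array(o["position"]);q=R.from_quat(o["ee_rot"]).as_matrix();x=q[:,0]
print(T,o["ft_force"],o["torque"],np.degrees(np.arctan2(x[1],x[0])))
im,K,d,E=cam("wrist");save("w6.png",im);np.savez("w6.npz",K=K,d=d,E=E,T=T)
print(proj([T,T-[0,0,.0903],[.5915,-.063,.066]],K,d,E).round(1).tolist())
for n in("side","scene"):
    i,K,d,E=cam(n);save(n+"6.png",i);np.savez(n+"6.npz",K=K,d=d,E=E)
    print(n,proj([T,T-[0,0,.0903],[.5915,-.063,.066]],K,d,E).round(1).tolist())
for n in("w3","w4","w5","w6"):
    a=cv2.imread("pics/%s.png"%n);h=cv2.cvtColor(a,cv2.COLOR_BGR2HSV)
    m=cv2.inRange(h,(20,120,40),(35,255,255));m[:225]=0;m[:,:235]=0;m[:,330:]=0
    k,l,s,c=cv2.connectedComponentsWithStats(m)
    print(n,[(s[i].tolist(),c[i].round(1).tolist()) for i in range(1,k) if s[i,4]>60])
    g=a.mean(2);r=[227,229]; print([np.round(g[i,270:296]).astype(int).tolist() for i in r])
```

```text
[ 0.59291139 -0.06252648  0.19319823] [ 0.44077338 -0.27850956 -0.80063066] [ 0.00896262  0.02131927 -0.03025503] 27.937474569241335
[[280.4, 285.6], [280.7, 220.9], [280.5, 207.8]]
side [[302.6, 184.7], [301.2, 212.6], [300.2, 223.4]]
scene [[252.1, 178.1], [253.2, 200.2], [253.9, 208.4]]
w3 [([254, 230, 58, 32, 655], [283.4, 242.9]), ([240, 284, 84, 97, 6538], [281.3, 331.8])]
[[142, 143, 145, 145, 139, 117, 65, 56, 55, 57, 54, 56, 54, 59, 65, 59, 60, 75, 75, 92, 145, 183, 187, 187, 188, 190], [142, 143, 143, 144, 140, 117, 65, 55, 55, 54, 57, 56, 57, 56, 57, 55, 56, 60, 65, 80, 145, 186, 190, 188, 190, 189]]
w4 [([254, 231, 57, 31, 599], [282.1, 243.2]), ([240, 284, 84, 97, 6525], [281.2, 331.8])]
[[198, 198, 197, 199, 196, 178, 91, 57, 59, 62, 61, 62, 63, 63, 63, 62, 64, 63, 61, 83, 149, 193, 198, 198, 198, 199], [198, 197, 198, 198, 193, 166, 82, 61, 60, 61, 62, 61, 61, 65, 63, 63, 64, 60, 59, 82, 148, 194, 198, 198, 197, 199]]
w5 [([263, 225, 15, 11, 77], [268.6, 228.0]), ([251, 225, 56, 43, 605], [280.4, 245.0]), ([240, 281, 84, 96, 6408], [281.8, 328.0])]
[[155, 144, 142, 139, 109, 115, 110, 61, 18, 11, 13, 35, 76, 107, 101, 100, 98, 100, 99, 97, 102, 99, 101, 99, 101, 101], [106, 98, 100, 121, 171, 185, 173, 122, 64, 47, 37, 61, 100, 131, 104, 99, 99, 98, 99, 97, 99, 99, 100, 101, 100, 98]]
w6 [([252, 238, 57, 28, 446], [278.8, 248.8]), ([240, 281, 84, 96, 6423], [281.8, 328.5])]
[[196, 195, 193, 180, 162, 105, 94, 95, 67, 63, 81, 112, 148, 158, 169, 171, 183, 194, 196, 196, 199, 199, 199, 199, 199, 198], [199, 198, 196, 184, 164, 111, 89, 76, 63, 59, 65, 83, 133, 174, 195, 198, 198, 199, 199, 198, 199, 199, 199, 199, 199, 198]]
```

Run:
```python
import cv2
a=cv2.imread("pics/w6.png").mean(2)
for r in range(192,241): print(r,' '.join('%3d'%v for v in a[r,260:302]))
```

```text
192 192 186 155  68  41  58  72  82  79  67  55  55  62  67  36  31  29  13  27  60  79  80  82  80  72  69  55  48  40  26  29  30  27  30  24  22  36  72 113 121 130 124
193 189 169  95  50  69  81  83  75  63  56  65  87 115 116  51  16  33  26  24  57  86  89  90  91  89  90  77  72  61  37  30  34  34  29  30  22  18  50 105 133 144 136
194 184 136  62  67  85  84  72  61  57  71 106 129 149 144  70  20  35  34  21  54  86  92  90  89  90  88  86  87  83  61  55  43  32  28  30  28  30  35  84 141 148 147
195 170  89  60  83  83  69  56  62  88 103 141 150 156 147  90  30  24  27  12  38  80  92  92  91  90  90  90  90  88  79  78  59  30  29  28  32  32  31  62 128 145 147
196 136  63  69  86  74  54  54  82 129 135 151 153 156 149 115  44  13  16   6  31  67  87  88  88  91  92  89  90  92  90  88  71  49  33  28  30  29  28  40  94 142 147
197  90  58  82  83  62  57  81 106 149 153 154 155 156 153 132  57  13  13   9  26  59  89  88  92  88  92  91  91  91  90  90  84  65  61  40  29  27  32  33  66 127 146
198  63  73  85  72  51  66 115 135 152 155 155 154 155 154 141  68 
[... 6627 characters left out ...]
 198 197 197
237 197 198 198 198 198 197 198 199 198 198 198 187  91  57  59  57  57  56  58  58  56  57  57  57  59 106 183 196 197 198 197 199 198 198 198 198 198 197 198 198 197 195
238 198 198 198 198 198 198 198 198 197 197 197 185  93  52  60  59  60  58  54  54  54  54  55  54  58  89 155 184 188 195 196 199 198 198 198 197 199 198 197 199 198 191
239 199 198 198 199 198 198 198 196 193 178 177 161  84  56  56  56  58  51  55  54  56  56  56  55  56  69 106 143 150 168 180 194 197 199 198 198 199 199 197 197 194 178
240 198 198 197 199 198 196 193 178 164 128 119  87  58  50  47  47  46  45  49  47  48  44  46  43  51  54  64  76  79  98 133 173 187 196 196 199 198 197 196 194 178 154
```

```bash
cat > fit.py <<'E'
from h import *
from scipy.optimize import brentq,least_squares
p=camera_params("wrist");E=np.linalg.inv(np.array(p["tool_from_camera"]));A=(np.array(p["mtx"]),np.array(p["dist"]),E)
row=lambda x,y,z:proj([x,y,z],*A)[0]
def run():
    xs=[.014,.014,.0045,.006];r3=[284,230,216.3,208.5];r6=[281,238,229.3,223.3]
    zs=[brentq(lambda z:row(x,0,z)[1]-r,-.06,.2) for x,r in zip(xs,r3)]
    print("z in tool (expect ?, .028,.079,.090):",np.round(zs,4))
    zs[1:]=[.0283,.0793,.0903]
    def f(q):
        th,dx,s=q;c,sn=np.cos(th),np.sin(th)
        return [row(c*x-sn*(z+.019)+dx,0,sn*x+c*(z+.019)-.019+s)[1]-r for x,z,r in zip(xs,zs,r6)]
    s=least_squares(f,[0,0,0],x_scale=[.1,.01,.01]);print(np.degrees(s.x[0]),s.x[1:],s.fun)
    th,dx,sl=s.x;print("tip x,z in tool",-np.sin(th)*.1093+dx,np.cos(th)*.1093-.019+sl)
    print(row(0,0,.09),row(0,.001,.09))
if __name__=="__main__": run()
E
python3 fit.py
```

```text
z in tool (expect ?, .028,.079,.090): [-0.025   0.0324  0.086   0.0992]
4.2620495109637915 [ 0.00100812 -0.00149713] [-0.01816983  0.01326065  0.25321931 -0.24804403]
tip x,z in tool -0.007114865589377515 0.0885006115548887
[280.79794652 220.94707727] [282.29401387 220.94729369]
```

step_arm(
  commands=[20,-0.0023,-0.0005,0,0.0027,-0.0254,0,20,-0.0023,-0.0005,0,0.0027,-0.0254,0,20,-0.0023,-0.0005,0,0.0027,-0.0254,0,20,-0.0023,-0.0005,0,0.0027,-0.0254,0,20,-0.0023,-0.0005,0,0.0027,-0.0254,0,20,-0.0023,-0.0005,-0.01,0.0027,-0.0254,0,20,-0.0023,-0.0005,-0.02,0.0027,-0.0254,0,20,-0.0023,-0.0005,-0.025,0.0027,-0.0254,0,20,-0.0023,-0.0005,-0.025,0.0027,-0.0254,0,20,-0.0023,-0.0005,-0.025,0.0027,-0.0254,0],
  squeeze=120,
)

```text
clock: 15.65
position: [0.5912, -0.0629, 0.1778]
ee_rot: [0.97, 0.239, 0.04, 0.005]
ft_force: [0.6, -0.7, -1.2]
grip_width: 0.304
grasp_force: 117.6
```

Run:
```python
from h import *
o=get_obs();T=np.array(o["position"]);q=R.from_quat(o["ee_rot"]).as_matrix();x=q[:,0]
print(T,o["ft_force"],q.round(3).tolist())
im,K,d,E=cam("wrist");save("w7.png",im);np.savez("w7.npz",K=K,d=d,E=E,T=T)
tip=T+q@[-.0071,-.0026,.0885];print("tip",tip,proj([tip,[.591,-.063,.066]],K,d,E).round(1).tolist())
s,K2,d2,E2=cam("side");c,K3,d3,E3=cam("scene");save("side7.png",s);save("scene7.png",c)
ps=proj(tip,K2,d2,E2)[0];pc=proj(tip,K3,d3,E3)[0];print(ps,pc)
ps=ps.astype(int);pc=pc.astype(int)
w=cv2.convertScaleAbs(cv2.resize(im[170:255,240:325],(510,510),interpolation=2),alpha=1.3)
f=lambda i,p:cv2.resize(i[p[1]-28:p[1]+14,p[0]-23:p[0]+24],(285,255),interpolation=2)
save("m7.png",np.hstack([w,np.vstack([f(s,ps),f(c,pc)])]))
```

```text
[ 0.5912285  -0.06290049  0.17775096] [ 0.59542407 -0.734946   -1.23393649] [[0.882, 0.464, 0.08], [0.465, -0.885, 0.008], [0.075, 0.03, -0.997]]
tip [ 0.5908295  -0.06315429  0.08892981] [[277.0, 231.7], [276.3, 223.0]]
[300.34406179 216.99430262] [253.73202479 203.07270843]
```

View pics/m7.png

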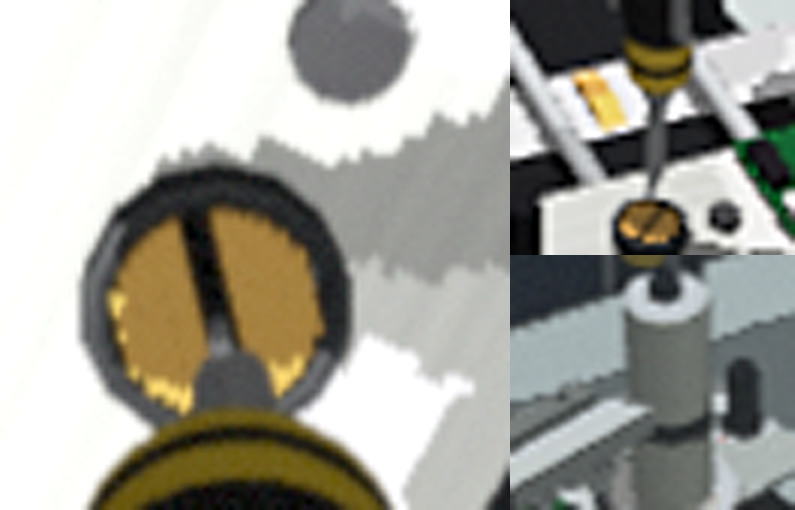

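The last close-up shows the driver now upright (side view), blade in line with the slot and over the screw's middle. I descend in two stages, watching the force.

step_arm(
  commands=[20,0,0,-0.01,0,0,0,20,0,0,-0.02,0,0,0,20,0,0,-0.028,0,0,0,20,0,0,-0.034,0,0,0,20,0,0,-0.037,0,0,0,20,0,0,-0.04,0,0,0,20,0,0,-0.042,0,0,0,20,0,0,-0.043,0,0,0,20,0,0,-0.043,0,0,0,20,0,0,-0.043,0,0,0],
)

```text
clock: 17.05
position: [0.5911, -0.0628, 0.1518]
ee_rot: [0.97, 0.239, 0.04, 0.005]
ft_force: [-0.2, 1.0, -1.8]
grip_width: 0.302
grasp_force: 117.6
```

step_arm(
  commands=[20,0,0,-0.002,0,0,0,20,0,0,-0.003,0,0,0,20,0,0,-0.004,0,0,0,20,0,0,-0.005,0,0,0,20,0,0,-0.006,0,0,0,20,0,0,-0.007,0,0,0,20,0,0,-0.008,0,0,0,20,0,0,-0.008,0,0,0,20,0,0,-0.008,0,0,0,20,0,0,-0.008,0,0,0],
)

```text
clock: 18.3
position: [0.5925, -0.0636, 0.1497]
ee_rot: [0.97, 0.239, 0.041, 0.006]
ft_force: [-6.3, 1.1, 22.9]
grip_width: 0.31
grasp_force: 120.2
```

step_arm(
  commands=[20,0,0,0.003,0,0,0,20,0,0,0.004,0,0,0,20,0,0,0.004,0,0,0.02,20,0,0,0.004,0,0,0.04,20,0,0,0.004,0,0,0.06,20,0,0,0.004,0,0,0.08,20,0,0,0.004,0,0,0.1,20,0,0,0.004,0,0,0.11,20,0,0,0.004,0,0,0.11,20,0,0,0.004,0,0,0.11],
)

```text
clock: 19.55
position: [0.5912, -0.0633, 0.1503]
ee_rot: [0.915, 0.402, 0.04, -0.002]
ft_force: [-5.4, 1.6, 9.9]
grip_width: 0.3
grasp_force: 118.8
```

```bash
cat > chk.py <<'E'
from h import *
import sys
n=sys.argv[1]
o=get_obs();T=np.array(o["position"]);q=R.from_quat(o["ee_rot"]).as_matrix();x=q[:,0]
print(T.round(4),np.round(o["ft_force"],1),np.round(o["torque"],2),"hx",np.degrees(np.arctan2(x[1],x[0])).round(1),np.round(o["joint_pos"],2))
im,K,d,E=cam("wrist");save(n+".png",im);np.savez(n+".npz",K=K,d=d,E=E,T=T)
# unfold disc: brass mask & slot line fit
g=im.astype(int).mean(2);h=cv2.cvtColor(im,cv2.COLOR_RGB2HSV)
c=proj([.591,-.063,.066],K,d,E)[0];print("screw px",c.round(1))
# rectified top view of the z=.066 plane, 0.25mm/px, x right, y up
N=120;pts=[[.591+(j-N/2)*.00025,-.063-(i-N/2)*.00025,.066] for i in range(N) for j in range(N)]
m=proj(pts,K,d,E).reshape(N,N,2).astype(np.float32);top=cv2.remap(im,m[...,0],m[...,1],1);save(n+"_top.png",top)
B=cv2.inRange(cv2.cvtColor(top,cv2.COLOR_RGB2HSV),(12,80,60),(40,255,255))
np.set_printoptions(linewidth=250)
for r in B[::4,::2]: print(''.join('#' if v else '.' for v in r))
E
python3 chk.py w8
```

```text
[ 0.5912 -0.0633  0.1503] [-5.4  1.6  9.9] [ 0.3   1.42 -0.08] hx 47.5 [-0.64  0.36  0.84  1.75 -0.35  1.11 -0.43]
screw px [276.  232.5]
............................................................
............................................................
............................................................
............................#########.......................
.....................######################.................
...................############################.............
.................###############################............
..............##################################............
............##################################..............
..........##################################................
........##################################........######....
.......################################........#########....
........########################.............############...
......#######################..............##############...
.....####################...............##################..
#######################................########
[... 167 characters left out ...]
.......####################..
###############......#######..........####################..
##################......######......####################....
...#################......######...#####################....
.........##############.....############################....
............#############.....########################......
...............############.....####################........
..................###########....################...........
...................###########....#############.............
.....................##########....##########...............
.......................#########....#######.................
........................#########....####...................
```

```bash
cat > slot.py <<'E'
import cv2,numpy as np,sys
# search slot angle+centre: maximise darkness of strip vs flanks on camera-far side
def ang(n,hx):
    t=cv2.imread("pics/%s_top.png"%n).astype(float);b=t[:,:,2]
    best=None
    for a in np.arange(-20,110,1.0):
        u=np.array([np.cos(np.radians(a)),np.sin(np.radians(a))]);v=np.array([-u[1],u[0]])
        for off in np.arange(-2.5,2.6,.25):
            s=np.arange(4,10.5,.25)
            def smp(w):
                P=u[None]*s[:,None]+v*w; x=60+P[:,0]/.25; y=60-P[:,1]/.25
                return cv2.remap(b.astype(np.float32),x.astype(np.float32)[None],y.astype(np.float32)[None],1).mean()
            sc=min(smp(off-3.2),smp(off+3.2))-np.mean([smp(off+k) for k in(-1.2,0,1.2)])
            if best is None or sc>best[0]:best=(sc,a,off)
    return best
print(ang(sys.argv[1],0))
E
for n in w8; do python3 slot.py $n; done
python3 - <<'E'
import cv2
a=cv2.imread("pics/w8.png").mean(2)
for r in range(208,256,1): print(r,' '.join('%3d'%v for v in a[r,256:298:1]))
E
```

```text
(np.float32(145.66635), np.float64(39.0), np.float64(-0.75))
208 204 202 201 201 199 200 200 194 183 164 139 110  76  56  36  25  24  24  22  34  32  32  30  29  23  21  24  20  14  22  26  56  72  82 108 139 178 198 202 203 202 202
209 203 203 201 201 199 199 196 180 137  80  53  38  23  25  24  28  35  46  55  62  64  61  55  55  44  44  40  36  28  26  29  23  24  33  67 103 136 179 198 203 202 203
210 203 202 200 199 199 195 181 137  66  25  20  28  31  41  45  62  67  73  81  82  78  79  77  77  72  68  62  61  55  51  47  35  31  16  31  54  90 132 180 199 203 203
211 202 201 201 199 193 173 135  68  31  34  43  48  62  72  76  86  83  82  82  80  75  76  76  75  74  77  71  70  72  70  65  60  49  40  24  20  34  74 127 177 199 202
212 201 201 200 194 171 116  61  34  46  68  75  79  90  89  86  87  81  73  69  63  63  59  61  62  65  66  68  65  68  68  69  71  66  58  38  29  20  30  63 116 175 198
213 200 199 194 171 116  53  31  50  78  93  92  90  88  84  76  69  62  58  55  56  53  46  50  51  54  53  55  57  57  60  59  64  69  66  61  46  36  26  21  49 112 174
214 198
[... 6516 characters left out ...]
  63  61  62
252  68  18  27  46  51  62  56  63  69  68  64  57  38  34  21  16  19  17  14   7  11   8  15  14  10  16  19  11  11  13  13  14  14  16  16  29  39  48  53  60  61  57
253  33  32  50  54  56  59  57  63  63  56  38  23  15  18  17  17  18  15  19  11  16  12  13   6  16   6   7  13  11  17  13   9  15  13  14  12  18  26  34  44  51  59
254  29  47  54  58  57  53  52  55  39  22  22   9  16  11  10  17  16  10   7  11  15  17  14  15  13   9  14  16  16  14  11  13  11  16  17  12  13  15  15  21  31  51
255  40  54  55  55  54  48  39  30  16  25   9  17  18  17  16  12  14  15   9  16  18  10  15  12  11   4   8   7   3  10  18  14  12   6  17  10  13  13   8  17  16  24
```

The slot is still at 39°, and the blade's upper edge lies against the slot's left wall, so it is in and only just taking up slack. I keep turning in steps.

step_arm(
  commands=[20,0,0,0,0,0,0.01,20,0,0,0,0,0,0.02,20,0,0,0,0,0,0.03,20,0,0,0,0,0,0.04,20,0,0,0,0,0,0.05,20,0,0,0,0,0,0.06,20,0,0,0,0,0,0.07,20,0,0,0,0,0,0.08,20,0,0,0,0,0,0.08,20,0,0,0,0,0,0.08],
)

```text
clock: 20.85
position: [0.5912, -0.0633, 0.1503]
ee_rot: [0.857, 0.514, 0.04, -0.007]
ft_force: [-5.3, 0.9, 10.5]
grip_width: 0.301
grasp_force: 119.1
```

```bash
python3 chk.py w9 | head -2; python3 slot.py w9
python3 - <<'E'
import cv2
a=cv2.imread("pics/w9.png").mean(2)
for r in range(216,242,1): print(r,' '.join('%3d'%v for v in a[r,262:298:1]))
E
```

```text
[ 0.5912 -0.0633  0.1503] [-5.3  0.9 10.5] [ 0.24  1.45 -0.39] hx 61.9 [-0.58  0.35  0.79  1.73 -0.34  1.12 -0.18]
screw px [275.7 232. ]
(np.float32(152.38376), np.float64(43.0), np.float64(-1.75))
216  92  92  85  76  68  62  54  55  90 116 112 123 143 133 139 146 148 148 140 101  43  32  29  41  47  53  55  57  60  60  65  62  52  34  38  79
217  89  78  68  60  61  86  78  81 126 153 148 149 158 158 153 158 159 160 152 109  41  26  28  33  38  55  62  58  54  57  62  62  62  49  30  42
218  76  60  55  54  79 131 130 128 150 160 158 159 161 160 160 160 162 159 141  72  22  26  26  37  57  89 102  80  53  51  59  59  62  56  50  31
219  62  56  60  61 104 154 158 159 159 161 161 161 160 161 161 162 159 153 113  44  27  28  30  44  81 124 141 125  81  59  55  56  60  59  59  47
220  64  82 102  93 126 158 160 160 159 160 161 160 157 160 161 161 160 150  76  24  26  26  29  52 103 147 157 155 128 102  61  56  59  59  59  56
221  72 122 142 136 149 159 161 161 160 161 161 160 155 160 159 160 158 141  61  19  25  29  37  72 126 158 160 161 156 133  84  63  56  59  57  50
222  92 146 1
[... 2246 characters left out ...]
 123  89  79  70  63  63  62  63  63  59  61  63  62  64  84  98  97  99  99 100  97  97  99 100  95  67  32
238 159 158 156 141 135 107 117 153 152 114  80  71  64  63  68  70  65  67  66  67  64  61  67  77  90  95  97  99  99  98  97  98  98  91  43  26
239 155 142 136 110 103 101 109 136 131  92  68  65  62  67  72  68  69  68  68  62  59  63  64  69  74  88  90  91  97  99  97  97  98  86  34  27
240 135 110 103  96  96  93  94  97  86  72  63  59  62  67  66  61  62  59  57  59  59  57  62  65  67  67  68  78  88  94  97  96  93  65  31  28
241 102  97  96  97  93  81  76  75  60  56  52  52  50  52  47  48  44  41  38  39  42  44  50  51  51  54  58  67  72  77  88  89  85  41  20  33
```

The blade tip is visible on top of the brass, not in the slot, so the tip sits ~6 mm higher than I took it to be. I'll lift, turn back to the slot's line and re-measure.

step_arm(
  commands=[20,0,0,0.01,0,0,0,20,0,0,0.02,0,0,0,20,0,0,0.035,0,0,-0.05,20,0,0,0.035,0,0,-0.1,20,0,0,0.035,0,0,-0.15,20,0,0,0.035,0,0,-0.19,20,0,0,0.035,0,0,-0.19,20,0,0,0.035,0,0,-0.19,20,0,0,0.035,0,0,-0.19,20,0,0,0.035,0,0,-0.19],
)

```text
clock: 22.15
position: [0.5912, -0.0631, 0.1705]
ee_rot: [0.97, 0.24, 0.04, 0.005]
ft_force: [0.6, -0.9, -0.8]
grip_width: 0.297
grasp_force: 124.3
```

```bash
python3 chk.py w10 | head -2; python3 slot.py w10
python3 - <<'E'
from h import *
a=cv2.imread("pics/w10.png")
h=cv2.cvtColor(a,cv2.COLOR_BGR2HSV)
m=cv2.inRange(h,(20,120,40),(35,255,255));m[:225]=0;m[:,:235]=0;m[:,330:]=0
k,l,s,c=cv2.connectedComponentsWithStats(m)
print([(s[i].tolist(),c[i].round(1).tolist()) for i in range(1,k) if s[i,4]>60])
g=a.mean(2)
for r in range(212,248,1): print(r,' '.join('%3d'%v for v in g[r,262:298:1]))
E
```

```text
[ 0.5912 -0.0631  0.1705] [ 0.6 -0.9 -0.8] [-0.06  0.08  0.01] hx 27.8 [-0.72  0.34  0.93  1.74 -0.33  1.13 -0.79]
screw px [276.3 225.3]
(np.float32(106.99351), np.float64(41.0), np.float64(-1.0))
[([252, 225, 56, 41, 579], [279.3, 245.3]), ([240, 281, 84, 96, 6427], [281.6, 328.5])]
212  33  30  34  47  60  82  91  94  96  87  38  15  14  17  20  40  86  92  94  95  92  95  92  95  93  91  85  83  56  32  27  32  28  30  30  53
213  32  33  50  74  84  90  94  94  93  88  54  16   7  14  16  30  70  92  92  92  96  96  95  95  96  92  94  89  68  46  35  29  30  29  32  35
214  33  47  68  86  94  93  93  93  95  90  69  25  13   9  10  22  59  89  93  94  93  95  93  96  96  93  95  91  79  67  61  47  31  30  32  28
215  42  70  81  89  94  92  95  94  95  92  77  34   6  13   8  20  48  90  93  94  95  93  94  97  94  94  92  93  92  85  82  61  33  29  30  32
216  54  83  93  92  92  95  96  94  97  93  87  44  14  12   8  14  40  83  92  92  95  94  94  95  94  93  94  93  95  92  90  67  38  26  30  32
217  64  83  92  93  95  96  93  94  94  94  89  54  10  13   6  10  30  7
[... 3813 characters left out ...]
  13  11  21  22  27  32  35  35  36  35  37  37  37  31  35  25  14  19  22  20  28  41  53  79 116 154 182
244 128  86  56  45  27  14  17  18  24  27  43  41  45  50  52  52  54  50  51  56  52  54  51  47  47  41  36  27  22  21  10  30  36  60  89 138
245  74  50  27  19  18  17  35  38  43  51  57  57  59  56  58  60  57  58  56  61  60  61  56  57  58  58  48  49  47  36  19  18  22  28  44  79
246  44  20  21  23  29  40  46  54  58  55  60  59  58  57  60  58  57  58  59  55  57  62  57  60  57  57  59  57  59  54  45  33  22  21  25  41
247  18  18  31  42  47  55  56  58  52  59  61  60  58  56  61  60  60  61  58  59  56  60  60  64  60  57  60  59  58  64  54  51  48  34  21  23
```

Run:
```python
from fit import *
o=get_obs();T=np.array(o["position"]);q=R.from_quat(o["ee_rot"]).as_matrix()
for zt in(.0839,.0885):
    I=(A[0],A[1],E)
    P=at_z((276.6,222.6),zt,*I);tip=P-[.00585,-.00135,0];w=T+q@tip
    sh=at_z((278.4,231),zt-.0125,*I);ws=T+q@(sh-[.0045,0,0])
    print(zt,"apex",P,"tip world",w,"shank end world",ws)
z=np.load("w10.npz");B=(z["K"],z["d"],z["E"])
for uv in((275.8,216),(277.2,222),(273,206)):print(at_z(uv,.066,*B))
a=cv2.imread("pics/w10.png").mean(2)
for r in range(198,206,2):print(r,a[r,264:290].astype(int))
```

```text
0.0839 apex [ 0.00084038 -0.00274698  0.0839    ] tip world [ 0.59282362 -0.06346854  0.08646058] shank end world [ 0.59180193 -0.06349929  0.09891897]
0.0885 apex [-0.00068623 -0.00281253  0.0885    ] tip world [ 0.59181401 -0.06408167  0.08175956] shank end world [ 0.59069898 -0.06418831  0.09420982]
[ 0.59688116 -0.05952468  0.066     ]
[ 0.5934575  -0.06242724  0.066     ]
[ 0.60237867 -0.05444506  0.066     ]
198 [190 186 138 138 167 136 122 121 122 130 130 128 121 119 117 124 136 162
 124 116 118 120 117 122 121 122]
200 [126 127 121 117 118 108 102 102  97  92  75  60  45  36  35  46  54  71
  82  94  99 108 110 118 120 121]
202 [118 116  98  64  35  28  26  19  18   8  19  21  22  21  24  17  25  18
  21  16  24  33  31  43  71 101]
204 [74 51 22 18 25 24 29 35 33 29 39 36 34 39 37 36 36 41 34 36 30 30 26 26
 28 25]
```

step_arm(
  commands=[20,0,0,0,0,0,-0.05,20,0,0,0,0,0,-0.1,20,0,0,-0.005,0,0,-0.12,20,0,0,-0.015,0,0,-0.12,20,0,0,-0.024,0,0,-0.12,20,0,0,-0.028,0,0,-0.12,20,0,0,-0.032,0,0,-0.12,20,0,0,-0.034,0,0,-0.12,20,0,0,-0.036,0,0,-0.12,20,0,0,-0.037,0,0,-0.12],
)

```text
clock: 23.45
position: [0.5924, -0.0633, 0.1501]
ee_rot: [0.998, 0.053, 0.039, 0.013]
ft_force: [-3.5, 0.2, 19.9]
grip_width: 0.303
grasp_force: 125.5
```

step_arm(
  commands=[20,0,0,0,0,0,0.01,20,0,0,0,0,0,0.02,20,0,0,0,0,0,0.03,20,0,0,0,0,0,0.04,20,0,0,0,0,0,0.05,20,0,0,0,0,0,0.06,20,0,0,0,0,0,0.07,20,0,0,0,0,0,0.08,20,0,0,0,0,0,0.09,20,0,0,0,0,0,0.09],
)

```text
clock: 24.7
position: [0.5926, -0.0631, 0.1501]
ee_rot: [0.98, 0.194, 0.041, 0.007]
ft_force: [-0.8, -0.1, 14.7]
grip_width: 0.298
grasp_force: 125.7
```

step_arm(
  commands=[20,0,0,0,0,0,0.01,20,0,0,0,0,0,0.02,20,0,0,0,0,0,0.03,20,0,0,0,0,0,0.04,20,0,0,0,0,0,0.05,20,0,0,0,0,0,0.06,20,0,0,0,0,0,0.07,20,0,0,0,0,0,0.08,20,0,0,0,0,0,0.09,20,0,0,0,0,0,0.09],
)

```text
clock: 25.95
position: [0.5921, -0.0628, 0.15]
ee_rot: [0.943, 0.33, 0.041, 0.002]
ft_force: [-3.3, 0.5, 16.6]
grip_width: 0.308
grasp_force: 126.1
```

```bash
python3 chk.py w11 | head -2; python3 slot.py w11
python3 - <<'E'
from h import *
a=cv2.imread("pics/w11.png")
g=a.mean(2)
for r in range(214,244,1): print(r,' '.join('%3d'%v for v in g[r,262:298:1]))
E
```

```text
[ 0.5921 -0.0628  0.15  ] [-3.3  0.5 16.6] [0.28 0.75 0.02] hx 38.6 [-0.66  0.36  0.86  1.75 -0.34  1.1  -0.59]
screw px [275.8 234.6]
(np.float32(94.7531), np.float64(48.0), np.float64(-2.25))
214  38  24  29  46  62  77  87  89  88  86  76  69  69  68  65  64  63  62  63  65  61  62  66  68  71  67  64  55  48  36  20  28  54 103 122 125
215  33  47  65  76  91  91  88  85  73  65  60  50  56  53  54  49  47  48  50  51  54  54  59  58  63  65  63  57  60  58  34  25  26  62 107 123
216  65  78  93  93  90  86  75  65  60  54  58  61  48  41  40  28  28  32  45  66  68  67  59  51  58  56  51  45  53  58  39  33  25  38  71 109
217  89  95  91  87  76  63  56  54  64  62  89  97  69  25  28  16  22  24  63 119 117  86  68  58  56  50  35  33  37  47  36  37  32  28  34  71
218  95  91  76  67  60  53  57  76  98  82 108 116  82  33  12   5   9  29  78 147 133  96  87  85  71  55  47  32  29  33  30  33  36  37  24  33
219  83  65  54  49  55  59  70  93 117  97  98  97  68  26  12   7   2  17  68 133 108  97  99  97  88  83  73  51  42  30  30  31  35  33  36  28
220  47  36  37  4
[... 2833 characters left out ...]
  79  64  61  62  62  65  63  66  59  65  65  59  64  61  63  73  85  89  93  94  96  99  97 100  98  93  52
240  97  97 100  98  95  92  91  85  72  69  66  60  56  60  52  50  52  53  55  54  54  57  55  61  64  64  72  80  88  91  94  97  98  98  92  50
241  96  97  97  94  88  78  71  66  63  57  55  51  50  50  40  32  37  27  29  32  37  40  40  44  52  51  58  65  67  76  86  89  96  95  90  52
242  96  96  93  86  74  64  57  56  46  36  33  28  28  22  20   9  20  20  19  22  21  26  23  28  26  28  43  51  50  59  72  75  84  81  79  46
243  94  88  80  67  53  50  45  25  18  19  19  25  24  18  27  34  34  33  31  32  32  32  29  29  22  21  18  22  27  38  53  60  65  58  49  36
```

step_arm(
  commands=[20,0,0,0.005,0,0,-0.02,20,0,0,0.005,0,0,-0.04,20,0,0,0.003,0,0,-0.04,20,0,0,0.001,0,0,-0.04,20,0,0,0,0,0,-0.04,20,0,0,-0.001,0,0,-0.025,20,0,0,-0.001,0,0,-0.04,20,0,0,-0.001,0,0,-0.06,20,0,0,-0.001,0,0,-0.07,20,0,0,-0.001,0,0,-0.055],
)

```text
clock: 27.25
position: [0.5923, -0.0631, 0.1498]
ee_rot: [0.968, 0.248, 0.041, 0.005]
ft_force: [-4.2, 0.7, 19.9]
grip_width: 0.301
grasp_force: 126.8
```

```bash
python3 chk.py w12 | head -2; python3 slot.py w12
python3 - <<'E'
from h import *
a=cv2.imread("pics/w12.png")
g=a.mean(2)
for r in range(214,240,1): print(r,' '.join('%3d'%v for v in g[r,264:294:1]))
E
```

```text
[ 0.5923 -0.0631  0.1498] [-4.2  0.7 19.9] [0.16 1.23 0.02] hx 28.8 [-0.7   0.36  0.9   1.76 -0.35  1.09 -0.76]
screw px [275.8 235. ]
(np.float32(98.08885), np.float64(45.0), np.float64(-2.5))
214  29  17  20  27  38  39  39  37  39  37  39  42  41  38  34  34  36  48  63  66  65  42  40  43  37  37  36  29  25  24
215   8  22  30  32  34  37  38  39  32  35  37  32  30  32  28  34  35  47  51  57  51  37  36  35  34  39  38  38  31  22
216  27  32  35  34  36  39  32  32  30  28  29  27  24  24  31  50  51  48  43  52  41  31  27  28  30  37  34  42  36  34
217  35  34  38  35  34  28  31  38  32  27  21  18  16  21  38  76  81  73  69  72  55  46  49  36  31  30  32  35  37  39
218  36  36  37  38  30  34  45  51  46  13  17   9  13  13  47  93  97  92  89  94  80  79  77  54  50  44  30  30  31  37
219  32  34  33  36  41  54  74  79  68  26  17  10  14  17  43  84  99  99  99  98  97  97  95  77  80  72  43  31  35  35
220  33  35  35  46  65  81  96  95  82  36   4   1  10  13  29  68  97  97  98  98 101 101  98  92  96  92  55  48  44  31
221  27  39  50  66  87  97 101  97  9
[... 1617 characters left out ...]
  60  60  61  59  64  64  63  63  64  64  65  83  97  98 100  99 100 100  99 100
235  99 100  99  99 100  98  98  94  63  61  60  61  60  64  61  66  65  64  63  66  66  79  96  99  98  98  99  98  98  99
236  98  99  99  98  97  99  98  94  66  59  60  59  61  63  62  65  66  64  66  63  63  77  95 100  98  99  97  98  98  98
237  99  99  98  99  96  97  98  90  63  59  61  62  62  63  66  65  67  64  63  62  63  75  96  99 101  99  96  97  97  99
238  98  99  98 100  99  98  97  85  63  61  59  60  63  64  64  64  63  62  64  64  62  70  94  98  96  96  99  97  99  98
239  97  98  98 100  97  98  97  77  65  66  64  60  61  65  60  63  61  65  63  62  63  71  87  89  92  97  97 100 100  99
```

step_arm(
  commands=[20,0,0,0.0015,0,0,-0.02,20,0,0,0.0015,0,0,-0.04,20,0,0,0.0015,0,0,-0.06,20,0,0,0.0015,0,0,-0.08,20,0,0,0.0015,0,0,-0.1,20,0,0,0.0015,0,0,-0.12,20,0,0,0.0015,0,0,-0.14,20,0,0,0.0015,0,0,-0.16,20,0,0,0.0015,0,0,-0.17,20,0,0,0.0015,0,0,-0.17],
)

```text
clock: 28.55
position: [0.5928, -0.0633, 0.1502]
ee_rot: [0.999, -0.017, 0.039, 0.016]
ft_force: [-0.5, -0.9, 12.7]
grip_width: 0.307
grasp_force: 125.7
```

```bash
python3 chk.py w13 | head -2; python3 slot.py w13
python3 - <<'E'
from h import *
a=cv2.imread("pics/w13.png")
g=a.mean(2)
for r in range(214,240,1): print(r,' '.join('%3d'%v for v in g[r,262:294:1]))
E
```

```text
[ 0.5928 -0.0633  0.1502] [-0.5 -0.9 12.7] [-0.25 -0.21  0.12] hx -1.8 [-0.81  0.42  1.03  1.76 -0.38  1.1  -1.28]
screw px [277.6 236. ]
(np.float32(81.42961), np.float64(40.0), np.float64(-2.5))
214 112  74  32  18  22  28  34  41  41  43  40  38  43  34  37  35  33  33  34  34  32  34  35  35  33  38  38  41  40  37  34  32
215  73  35  15  26  30  36  40  39  37  41  36  36  36  36  37  37  42  48  41  46  38  36  36  34  38  37  31  32  38  40  37  39
216  32  21  25  32  37  43  41  35  36  32  35  40  41  47  56  58  68  77  67  71  77  66  56  60  54  41  35  30  34  33  39  38
217  20  24  33  37  42  39  36  36  33  35  51  65  66  78  85  82  93 100  92  92 101  93  82  88  83  67  47  40  41  34  34  37
218  25  35  41  41  41  38  31  31  46  51  68  93 100  97 100  98 104 106 103 102 104 102  97 103 100  89  68  68  75  53  34  34
219  35  41  41  41  50  44  35  31  44  59  88 138 139 108 105 104 101 105 103 103 104 103 102 103 103 100  90  93 100  81  52  33
220  43  59  58  53  57  50  32  20  30  59  93 152 160 116 105 105 105 103 100 103 104 104 102 104 105 105 102
[... 1828 characters left out ...]
  67  77 100 109 107 102 109 105 105 104
235 171 174 173 173 174 174 173 174 174 166 112  70  66  68  66  67  67  70  70  68  66  67  68  76 109 139 141 144 137 108 103 103
236 169 175 174 170 173 174 174 174 174 165 114  68  69  66  70  66  68  68  69  68  67  67  67  84 131 164 168 168 162 115 103 103
237 154 173 173 166 172 173 173 173 173 166 106  66  66  67  67  68  72  68  70  69  69  66  69  86 140 166 170 170 165 119 110 108
238 149 171 174 171 167 173 174 171 172 163  94  69  71  68  63  67  67  64  71  70  67  68  70  82 115 149 160 170 166 145 141 138
239 168 175 174 172 166 171 168 157 155 140  83  66  67  70  66  65  65  69  69  66  67  68  66  71  79 100 128 146 152 164 167 162
```

```bash
cat > ren.py <<'E'
from fit import *
def model(th,roll,tx,ty,zt,phi):
    # driver axis dir (tool): pitched so that tip goes to -x by th, -y by roll
    Rm=R.from_euler('xy',[roll,-th]).as_matrix()   # tool z(down) -> axis
    def pt(x,y,l):  # local: l above tip
        c,s=np.cos(-phi),np.sin(-phi)
        return np.array([tx,ty,zt])+Rm@np.array([c*x-s*y,s*x+c*y,-l])
    out={}
    for sx in(1,-1):
        for sy in(1,-1):
            for l in(0,.011): out[(sx,sy,l)]=proj(pt(sx*.006,sy*(.00075 if l==0 else .001),l),*A)[0]
    a=np.linspace(0,2*np.pi,60);sh=np.array([proj(pt(.0045*np.cos(t),.0045*np.sin(t),.011),*A)[0] for t in a])
    return out,sh
def ext(poly,r):
    h=cv2.convexHull(np.array(poly,np.float32))[:,0];xs=[]
    for i in range(len(h)):
        p,q=h[i],h[(i+1)%len(h)]
        if (p[1]-r)*(q[1]-r)<0:xs.append(p[0]+(r-p[1])*(q[0]-p[0])/(q[1]-p[1]))
    return np.round(xs,1)
if __name__=="__main__":
  for tag,a,rows in(("w3 obs apex(280.5,208.3) r211[278,281.8] r213[277.9,282.9] r214.5[277.8,~283.5] shanktop 216.3 c282.8",(0,0,.0022,.0009,.0903),(211,213,214.5)),
    ("w6 obs apex(276.5,222.5) r225[274.3,279?] r227[274.4,281] r228[274.6,281] shanktop 229.3 c278.5",(np.radians(4.3),np.radians(1.7),-.0071,-.0022,.0885),(225,227,228))):
    print(tag)
    for ph in(-45,-30,-20,-10,0,10,20,30,45):
        o,sh=model(*a,np.radians(ph));P=list(o.values());i=np.argmin([p[1] for p in P])
        print(ph,"apex",P[i].round(1),"ext",[ext(P,r).tolist() for r in rows],"shtop",sh[:,1].min().round(1),"shc",(sh[:,0].min()/2+sh[:,0].max()/2).round(1), {k[:2]:v.round(1).tolist() for k,v in o.items() if k[0]==1 and k[2]==0})
E
python3 ren.py
```

```text
w3 obs apex(280.5,208.3) r211[278,281.8] r213[277.9,282.9] r214.5[277.8,~283.5] shanktop 216.3 c282.8
-45 apex [288.7 210.9] ext [[288.5, 288.8999938964844], [286.3999938964844, 290.3999938964844], [284.8999938964844, 290.6000061035156]] shtop 216.2 shc 283.2 {(1, 1): [290.3, 212.4], (1, -1): [288.7, 210.9]}
-30 apex [286.7 209.7] ext [[285.8999938964844, 288.6000061035156], [284.70001220703125, 288.8999938964844], [283.70001220703125, 289.1000061035156]] shtop 216.2 shc 283.2 {(1, 1): [288.6, 210.8], (1, -1): [286.7, 209.7]}
-20 apex [285.1 209.2] ext [[284.5, 287.3999938964844], [283.70001220703125, 287.6000061035156], [283.1000061035156, 287.79998779296875]] shtop 216.2 shc 283.2 {(1, 1): [287.3, 210.0], (1, -1): [285.1, 209.2]}
-10 apex [283.6 209. ] ext [[283.20001220703125, 286.0], [282.79998779296875, 286.20001220703125], [286.29998779296875, 282.5]] shtop 216.2 shc 283.2 {(1, 1): [285.8, 209.4], (1, -1): [283.6, 209.0]}
0 apex [282.  209.1] ext [[281.79998779296875, 284.3999938964844], [281.70001220703125, 284.6000061035156], [284.70001220703125, 281.6000061035156]] shtop 216
[... 2186 characters left out ...]
shtop 229.6 shc 278.8 {(1, 1): [278.0, 223.0], (1, -1): [275.8, 223.4]}
20 apex [276.4 223.2] ext [[274.29998779296875, 277.1000061035156], [274.20001220703125, 277.8999938964844], [274.1000061035156, 278.20001220703125]] shtop 229.6 shc 278.8 {(1, 1): [276.4, 223.2], (1, -1): [274.3, 224.0]}
30 apex [274.9 223.7] ext [[273.0, 275.70001220703125], [272.8999938964844, 276.8999938964844], [272.79998779296875, 277.5]] shtop 229.6 shc 278.8 {(1, 1): [274.9, 223.7], (1, -1): [273.0, 224.8]}
45 apex [272.9 224.9] ext [[272.79998779296875, 273.0], [271.29998779296875, 275.1000061035156], [271.20001220703125, 276.1000061035156]] shtop 229.6 shc 278.8 {(1, 1): [272.9, 224.9], (1, -1): [271.3, 226.4]}
```

The rendered blade model fits the images at 20° from the tool axis. So the blade is aligned at hx≈20.5, and my earlier presses missed that window. I'll go there and press with a small wiggle.

step_arm(
  commands=[20,-0.0003,0.0004,0.005,0,0,0.06,20,-0.0003,0.0004,0.005,0,0,0.12,20,-0.0003,0.0004,0.003,0,0,0.123,20,-0.0003,0.0004,0,0,0,0.123,20,-0.0003,0.0004,-0.002,0,0,0.123,20,-0.0003,0.0004,-0.003,0,0,0.123,20,-0.0003,0.0004,-0.004,0,0,0.11,20,-0.0003,0.0004,-0.004,0,0,0.123,20,-0.0003,0.0004,-0.004,0,0,0.135,20,-0.0003,0.0004,-0.004,0,0,0.125],
)

```text
clock: 29.85
position: [0.5927, -0.0632, 0.1493]
ee_rot: [0.984, 0.176, 0.041, 0.008]
ft_force: [-8.0, 0.4, 30.6]
grip_width: 0.299
grasp_force: 127.7
```

```bash
python3 chk.py w14 | head -2; python3 slot.py w14
python3 - <<'E'
from h import *
a=cv2.imread("pics/w14.png")
g=a.mean(2)
for r in range(214,240,1): print(r,' '.join('%3d'%v for v in g[r,262:294:1]))
E
```

```text
[ 0.5927 -0.0632  0.1493] [-8.   0.4 30.6] [ 0.06  1.91 -0.03] hx 20.3 [-0.73  0.37  0.93  1.76 -0.35  1.09 -0.91]
screw px [276. 236.]
(np.float32(94.76515), np.float64(38.0), np.float64(-2.0))
214  68  32  19  24  25  30  34  35  39  42  42  41  38  36  34  36  33  34  37  39  40  36  39  37  37  43  38  31  27  28  19  37
215  28  16  20  33  35  39  37  37  36  38  39  34  28  32  27  33  33  32  36  33  34  32  33  33  36  37  39  39  34  35  21  23
216  19  22  34  36  36  37  38  38  37  31  31  29  27  21  25  39  41  43  43  42  36  37  36  35  33  32  35  38  38  38  34  31
217  29  29  39  38  36  33  36  30  32  30  22  22  21  19  23  51  69  75  68  67  62  49  56  51  38  26  32  33  32  34  34  34
218  28  33  37  34  31  31  39  38  47  28  11  12  13  18  21  57  92  95  90  90  86  83  82  72  55  48  43  35  30  34  31  37
219  34  38  31  33  35  42  57  65  70  43  14   8  10  10  25  57  95 100 100  98  99  99  99  90  80  75  66  44  34  31  29  30
220  34  35  33  34  43  56  76  89  88  63  27  16   5  19  18  47  90  98  98 102  99 101  99 100  97  98  83  
[... 1826 characters left out ...]
  72  92  99 100  99  99 101  99  97  99
235  98 101  97  98 100 100  98  99 101  95  70  63  62  61  61  65  64  66  64  64  63  61  68  83  99 100  99 100  99 101  99 100
236  99  97  93  99  98  98  99 101  99  95  64  61  62  65  62  63  66  64  66  66  64  63  67  80  98 100  99  99 100 101  99 100
237 105 104  98 101  99 100  97  98  99  95  66  59  61  63  65  65  64  63  66  63  65  65  66  75  97  99  98  99  99  99 100 101
238 137 133 108 104 102 100  98  98 100  95  67  60  62  62  63  62  64  66  65  67  66  62  62  72  96 101 100  99 100 100 100 101
239 162 159 139 136 132 106 106 105 103  94  65  58  60  63  65  64  63  67  68  64  65  65  65  68  89 100  98 100  98  99  99 101
```

```bash
cat > slot2.py <<'E'
import cv2,numpy as np,sys
def ang(n,s0=3,s1=10.5):
    b=cv2.imread("pics/%s_top.png"%n).astype(np.float32)[:,:,2];b=b/cv2.blur(b,(61,61));res=[]
    s=np.arange(s0,s1,.25)
    for a in np.arange(0,80,1.0):
        t=np.radians(a);u=np.array([np.cos(t),np.sin(t)]);v=np.array([-u[1],u[0]])
        def smp(w):
            P=u[None]*s[:,None]+v*w
            return np.median(cv2.remap(b,(60+P[:,0]/.25).astype(np.float32)[None],(60-P[:,1]/.25).astype(np.float32)[None],1))
        pr={w:smp(w) for w in np.arange(-7,7.01,.25)}
        for off in np.arange(-3,3.1,.25):
            L=min(pr[off-2.75],pr[off-3.25]);Rr=min(pr[off+2.75],pr[off+3.25])
            D=max(pr[off-1.5],pr[off],pr[off+1.5]);res.append((min(L,Rr)-D,a,off))
    res.sort(reverse=True);return res[:3]
for n in sys.argv[1:]:print(n,[tuple(np.round(r,2).tolist()) for r in ang(n)],"outer",[tuple(np.round(r,2).tolist()) for r in ang(n,6.5,10.5)][:2])
E
python3 - <<'E'
from h import *
for n in("w6","w7"):
    z=np.load(n+".npz");im=cv2.imread("pics/%s.png"%n);N=120
    pts=[[.591+(j-N/2)*.00025,-.063-(i-N/2)*.00025,.066] for i in range(N) for j in range(N)]
    m=proj(pts,z["K"],z["d"],z["E"]).reshape(N,N,2).astype(np.float32);cv2.imwrite("pics/%s_top.png"%n,cv2.remap(im,m[...,0],m[...,1],1))
E
python3 slot2.py w6 w7 w8 w9 w10 w11 w12 w13 w14
```

```text
w6 [(0.74, 66.0, -3.0), (0.73, 64.0, -2.75), (0.73, 63.0, -2.5)] outer [(0.8, 60.0, -2.75), (0.79, 52.0, -1.5)]
w7 [(0.82, 66.0, -2.75), (0.82, 37.0, 0.75), (0.82, 41.0, 0.25)] outer [(0.93, 26.0, 2.5), (0.93, 41.0, 0.25)]
w8 [(1.04, 37.0, -0.75), (1.02, 35.0, -0.5), (1.02, 39.0, -1.0)] outer [(1.11, 13.0, 3.0), (1.1, 21.0, 1.75)]
w9 [(0.92, 33.0, -0.5), (0.9, 35.0, -0.75), (0.88, 10.0, 2.25)] outer [(1.01, 18.0, 2.0), (1.0, 23.0, 1.25)]
w10 [(0.94, 43.0, -1.25), (0.93, 45.0, -1.5), (0.91, 47.0, -1.75)] outer [(0.99, 46.0, -1.75), (0.98, 51.0, -2.5)]
w11 [(0.68, 45.0, -2.0), (0.67, 43.0, -1.75), (0.67, 48.0, -2.5)] outer [(0.97, 23.0, 1.25), (0.97, 28.0, 0.5)]
w12 [(0.83, 39.0, -2.0), (0.82, 37.0, -1.75), (0.82, 44.0, -2.5)] outer [(1.05, 37.0, -1.5), (1.03, 42.0, -2.25)]
w13 [(0.57, 44.0, -3.0), (0.54, 42.0, -2.75), (0.52, 43.0, -3.0)] outer [(0.57, 42.0, -3.0), (0.57, 30.0, -1.25)]
w14 [(0.85, 34.0, -1.5), (0.85, 32.0, -1.25), (0.84, 36.0, -1.75)] outer [(0.99, 44.0, -3.0), (0.97, 41.0, -2.5)]
```

```bash
cat > slot3.py <<'E'
from h import *
import sys
def run(n,hx,verbose=0):
    z=np.load(n+".npz");im=cv2.imread("pics/%s.png"%n);N=200;k=.00025
    pts=[[.591+(j-N/2)*k,-.063-(i-N/2)*k,.066] for i in range(N) for j in range(N)]
    m=proj(pts,z["K"],z["d"],z["E"]).reshape(N,N,2).astype(np.float32);t=cv2.remap(im,m[...,0],m[...,1],1)
    h=cv2.cvtColor(t,cv2.COLOR_BGR2HSV);B=((h[...,0]>10)&(h[...,0]<34)&(h[...,1]>90)&(h[...,2]>50)).astype(np.float32)
    S=lambda X,Y,I:cv2.remap(I,(N/2+X/.25).astype(np.float32).reshape(1,-1),(N/2-Y/.25).astype(np.float32).reshape(1,-1),1)[0]
    th=np.radians(hx)+np.radians(np.arange(-95,96,3));best=(-9,)
    for cx in np.arange(-4,4.1,.25):
        for cy in np.arange(-4,4.1,.25):
            sc=sum(S(cx+r*np.cos(th),cy+r*np.sin(th),B).mean()*w for r,w in((11.6,1),(12.1,1),(12.9,-1),(13.4,-1)))
            if sc>best[0]:best=(sc,cx,cy)
    sc,cx,cy=best
    g=1-B;o=[]
    for a in np.arange(hx-50,hx+51,1.):
        u=np.radians(a);s=np.arange(4,11.6,.25);v=0
        for w in(-1.5,-.75,0,.75,1.5):v+=S(cx+s*np.cos(u)-w*np.sin(u),cy+s*np.sin(u)+w*np.cos(u),g).mean()
        for w in(-2.8,-3.4,2.8,3.4):v-=S(cx+s*np.cos(u)-w*np.sin(u),cy+s*np.sin(u)+w*np.cos(u),g).mean()
        o.append((v,a))
    o.sort(reverse=True);print(n,hx,"circle",np.round(best,2),"slot",np.round(o[:3],2).tolist())
if __name__=="__main__":
    if len(sys.argv)>1: run(sys.argv[1],float(sys.argv[2]))
    else:
        for n,hx in(("w4",-13.2),("w6",27.9),("w7",27.8),("w8",47.5),("w9",61.9),("w10",27.8),("w11",38.6),("w12",28.8),("w13",-1.8),("w14",20.3)):run(n,hx)
E
python3 slot3.py
```

```text
w4 -13.2 circle [ 1.56  1.75 -0.75] slot [[3.9, -3.2], [3.85, -2.2], [3.79, -8.2]]
w6 27.9 circle [1.57 1.75 1.5 ] slot [[4.06, 39.9], [4.01, 40.9], [4.01, 38.9]]
w7 27.8 circle [1.61 1.5  1.5 ] slot [[4.56, 41.8], [4.46, 40.8], [4.31, 42.8]]
w8 47.5 circle [ 1.63  1.25 -0.5 ] slot [[3.67, 43.5], [3.65, 38.5], [3.62, 37.5]]
w9 61.9 circle [ 1.56  1.   -0.75] slot [[3.18, 44.9], [3.13, 43.9], [3.11, 34.9]]
w10 27.8 circle [1.59 1.5  0.  ] slot [[4.67, 40.8], [4.55, 39.8], [4.31, 41.8]]
w11 38.6 circle [ 1.64  1.5  -0.75] slot [[4.57, 42.6], [4.5, 41.6], [4.43, 43.6]]
w12 28.8 circle [ 1.61  1.5  -1.5 ] slot [[4.61, 41.8], [4.52, 40.8], [4.33, 42.8]]
w13 -1.8 circle [ 1.57  1.75 -1.75] slot [[4.14, 34.2], [4.01, 33.2], [4.0, 35.2]]
w14 20.3 circle [ 1.6   1.75 -0.75] slot [[4.43, 35.3], [4.37, 34.3], [4.17, 36.3]]
```

step_arm(
  commands=[20,0,0,0.01,0,0,0,20,0,0,0.01,0,0,-0.02,20,0,0,0.01,0,0,-0.038,20,0,0,0.01,0,0,-0.038,20,0,0,0.007,0,0,-0.038,20,0,0,0.004,0,0,-0.038,20,0,0,0.002,0,0,-0.038,20,0,0,0.001,0,0,-0.038,20,0,0,0.0,0,0,-0.038,20,0,0,0.0,0,0,-0.038],
)

```text
clock: 31.15
position: [0.5928, -0.0631, 0.1493]
ee_rot: [0.992, 0.119, 0.041, 0.01]
ft_force: [-6.6, 1.3, 29.6]
grip_width: 0.303
grasp_force: 127.4
```

```bash
python3 chk.py w15 | head -2; python3 slot3.py w15 13.5
python3 - <<'E'
from h import *
for n in("side","scene"):
    im,K,d,E=cam(n);save(n+"15.png",im);T=np.array(get_obs()["position"]);p=proj([T-[0,0,.03],[.592,-.063,.066]],K,d,E);print(n,p.round(1).tolist())
    if n=="side":
        x0=int(p[0,0]);a=im.astype(int)
        for r in range(int(p[0,1])-6,int(p[1,1])+10):print(r,' '.join("%3d,%3d"%(a[r,c].mean(),a[r,c,0]-a[r,c,2]) for c in range(x0-8,x0+9)))
E
```

```text
[ 0.5928 -0.0631  0.1493] [-6.6  1.3 29.6] [0.19 1.71 0.04] hx 13.7 [-0.75  0.38  0.96  1.76 -0.36  1.09 -1.02]
screw px [276.7 236.4]
w15 13.5 circle [ 1.53  1.75 -1.25] slot [[4.12, 35.5], [4.11, 34.5], [4.07, 33.5]]
side [[301.5, 207.9], [300.4, 223.4]]
201 230, 15 250, -9 242, -4 155, -3   0,  0   9, -1  16,  0  11,  0  29, -1  63, -4  87, -2  68, -2  11, -4  13, -4  14, -5  13, -4  60, -2
202 210, 52 248,-10 244, -7 161,  2   0,  0   3, -5  10, -3  12, -1  26, -1  61, -4  87, -2  70, -3  13, -6  15, -5  38, -2  53, -1 139, -4
203 182,133 227, 40 246, -1 176, 20  25, 42  15, 10  12, -3   9, -9  12, -6  47, -7  81, -8  80, -9  51,  2  50, 20  90,  2 100, -4 136, -2
204 187,138 204,103 224, 45 169, 18  53, 81  54, 59  46, 45  36, 33  29, 28  25, 12  66,  8  93, 10  89, 33  85, 55 106, 17 101, -3  96, -1
205 189,132 198,123 189, 85 116, 17  65, 90  86, 97  85, 92  79, 84  74, 78  63, 69  76, 77  88, 95  80,104  93, 56 116, 10 121, -4 101, -1
206 188,133 193,137 171,121  88, 41  53, 67  82, 89  91, 99  94,101  95,103  95,104  94,101  88,102  75, 96 107, 30 133,  3 116, -3 105, -1
207
[... 2975 characters left out ...]
8,-12  64, 34  98, 72 111, 83  89, 63  52, 25  34, 13  12,-12   9, -7  67,  1 109,  3 115,  3 112,  1
229 212,  4 146,  4  28, -1   0,  0  26, -6  45, -9  48,-14  47,-15  43,-14  34,-11  17, -7  11, -5  35, -2  93,  1 119,  4 114,  3 109,  2
230 234,  3 219,  4 136,  1  28, -1   0,  0   1, -3   8, -3  11, -4  11, -3  12, -3   7, -3  16, -1  70,  2 108,  2 115,  3 111,  1 111,  2
231 245,  1 253,  1 239,  0 164,  2 114,  2  30, -1   5, -1   9, -2  21, -2  35, -2  61,  2  81,  2  99,  1 116,  3 113,  2 112,  2 112,  3
232 241,  0 243,  1 248,  0 255,  0 241,  3 160,  4 153,  3 158,  1 165,  1 144,  2 135,  3 146,  4 113,  2 112,  2 111,  2 112,  1 112,  1
scene [[252.9, 196.2], [253.7, 208.5]]
```

Run:
```python
import cv2
for f,x0,r0,r1 in(("side7",300,194,232),("side6",301,188,232)):
    a=cv2.imread("pics/%s.png"%f).astype(int)
    print(f)
    for r in range(r0,r1):print(r,' '.join("%3d,%3d"%(a[r,c].mean(),a[r,c,2]-a[r,c,0]) for c in range(x0-7,x0+8)))
```

```text
side7
194  37, -5  35, -5  40,  8  39, 25  25, 20  14, -2  10, -6  14, -3  14, -6   6, -2  24, -5  56, -7  77, -7  87,  0  84,  2
195  36, -4  33, -7  40, 10  57, 55  59, 68  44, 43  32, 26  22, 11  15,  1  15,  3  19,  8  31, 20  62, 17  96, 26 142,  8
196  31, -4  28, -8  29,  6  57, 63  84, 94  84, 89  72, 77  62, 62  55, 55  56, 56  60, 62  69, 78  73, 97  80, 79 176,  6
197  11, -4  52, -4  64,-10  47, 31  69, 83  85, 91  91,100  95,102  98,102  96,105  95,105  93,101  78, 96  57, 47 170,-10
198 153, -2 178, -3 171,  0  75, 10  28, 41  62, 72  83, 89  89, 95  88, 96  89, 96  87, 92  80, 89  53, 67  41, 15 172, -7
199 255,  0 255,  0 246,  3 140, 33  25, 44  17, 14  40, 32  57, 59  60, 57  59, 57  47, 49  31, 23  22, 32  74, 32 169,  6
200 247, -5 248, -6 245, -2 180, 16  53, 91  53, 68  41, 45  37, 33  27, 20  37, 28  40, 40  46, 52  65, 82  83, 46 140, -3
201 230, 16 246,-10 249, -6 232, -2 128, 38  78, 96  86,106  85, 97  77, 84  85, 97  90,108  81,107  80, 78  84, 23 102, -7
202 209, 52 243, -9 245, -8 252, -5 239, -4 138, 33  68, 87  85, 94  88,100  85, 96  83, 86 119, 42 12
[... 8379 characters left out ...]
 112, 92 158,127 121,100 104, 90 101, 87  56, 41  22,  0  82,  1 120,  2 112,  3
227  26, -3  23,-13  58,  3  61, 11  50, 18 150,110 192,144 143,114  85, 71  46, 22  18,-13  20, -5  84,  1 118,  3 111,  3
228  79,  1   0,  0  19, -7  48,-11  59, -5  55,  0  40, -2  23, -9  22,-15  23, -9  13, -6  41,  0  93,  1 120,  2 122,  2
229 139,  4  36,  0   0,  0   7, -1  11, -5   9, -5  13, -7  14, -6  14, -4  13, -2  13, -3  94,  3 130,  3 138,  1 156,  2
230 240,  2 156,  0  72,  0   0, -1   0, -1   2,  0   7, -4   8, -2   9, -4  24, -1  68,  1 131,  3 156,  4 153,  3 153,  3
231 249,  0 248,  1 198,  2 147,  3 111,  3  76,  0  87,  2  60,  2  76,  2  89,  2 129,  3 153,  4 150,  3 150,  3 149,  4
```

Side view comparison: the blade is ~6 mm below the face, so it is bottomed in the slot. Turning clockwise moved the screw at ~0.12 N m, but anticlockwise it resists 0.39 N m at slot ≈42–45°. So that angle is the stop. I'll turn up to it once more with light pressure.

step_arm(
  commands=[20,-0.0015,0,0.004,0,0,0.02,20,-0.0015,0,0.004,0,0,0.05,20,-0.0015,0,0.004,0,0,0.08,20,-0.0015,0,0.004,0,0,0.11,20,-0.0015,0,0.004,0,0,0.14,20,-0.0015,0,0.004,0,0,0.16,20,-0.0015,0,0.004,0,0,0.18,20,-0.0015,0,0.004,0,0,0.19,20,-0.0015,0,0.004,0,0,0.19,20,-0.0015,0,0.004,0,0,0.19],
)

```text
clock: 32.55
position: [0.5913, -0.0628, 0.1502]
ee_rot: [0.913, 0.405, 0.042, -0.001]
ft_force: [-0.1, -0.1, 12.9]
grip_width: 0.304
grasp_force: 125.7
```

```bash
python3 chk.py w16 | head -2; python3 slot3.py w16 47.5
python3 - <<'E'
from h import *
g=cv2.imread("pics/w16.png").mean(2)
for r in range(214,238,1): print(r,' '.join('%3d'%v for v in g[r,262:294:1]))
E
```

```text
[ 0.5913 -0.0628  0.1502] [-0.1 -0.1 12.9] [ 0.06  0.23 -0.18] hx 47.9 [-0.62  0.35  0.82  1.75 -0.33  1.1  -0.43]
screw px [276.1 233.5]
w16 47.5 circle [ 1.61  1.25 -0.75] slot [[3.83, 44.5], [3.77, 43.5], [3.65, 45.5]]
214  39  30  56  79  91  90  88  89  80  74  69  63  62  56  52  53  51  53  58  56  59  57  60  62  61  65  69  68  63  50  33  22
215  34  59  85  94  91  80  74  69  66  58  59  59  60  74  63  59  39  44  43  44  48  47  53  53  55  56  58  64  66  60  54  45
216  59  85  97  92  75  63  57  56  63  59  76  88  96 118 120  98  40  26  32  31  39  47  72  67  60  54  56  58  62  60  63  59
217  85  94  88  76  62  50  55  78 102  93 111 136 139 151 153 123  49  17  30  36  37  71 122 121 104  70  66  55  58  59  60  61
218  95  88  75  58  57  74  78 105 142 140 141 157 159 159 155 118  42  20  15  32  44  91 155 156 146 128 113  72  55  59  59  58
219  86  70  61  56  72 124 129 137 158 159 159 160 161 161 153  94  33  15  20  33  50 100 156 161 159 154 141  88  60  55  55  45
220  70  61  62  68  99 154 159 160 160 161 162 160 160 162 152  79  25  22  33  29  5
[... 1589 characters left out ...]
  69  90  97  96  97  97  98 100  97  98
233  98  99  99  97  98  97  96  98  99  91  68  58  60  61  60  63  63  62  62  64  64  66  66  81  95  97  98 100  97  97  99  97
234  98  99 100  98  98  99  97  99  94  93  62  59  62  62  62  62  62  63  64  65  64  63  65  76  95  97  97  98  99  97  97  98
235  97  98  99  97  97  99  97  98  97  93  65  57  60  59  61  62  61  64  66  60  64  63  62  71  96  99  97  99  99  99  96  98
236  97  97  97  98  97  98  97  99  98  93  66  59  62  62  59  61  62  62  62  63  63  63  63  69  94  98  97  99  98  97  98  97
237  98  98  96  97  96  97  98  97  98  92  63  60  63  59  62  60  61  65  60  58  61  61  62  70  92  95  99  98  99  98  98  99
```

step_arm(
  commands=[20,0,0.002,0.001,0,0,0,20,0,0.004,0.001,0,0,0,20,0,0.006,0.001,0,0,0,20,0,0.008,0.001,0,0,0,20,0,0.01,0.001,0,0,0,20,0,0.012,0.001,0,0,0,20,0,0.014,0.001,0,0,0,20,0,0.014,0.001,0,0,0,20,0,0.014,0.001,0,0,0,20,0,0.014,0.001,0,0,0],
)

```text
clock: 33.85
position: [0.5911, -0.0545, 0.1503]
ee_rot: [0.913, 0.405, 0.041, -0.001]
ft_force: [-0.1, 0.2, 7.6]
grip_width: 0.301
grasp_force: 125.1
```

```bash
python3 chk.py w17 | head -2; sed -i 's/-4,4.1,.25):$/-4,10.1,.25):/' slot3.py; python3 slot3.py w17 47.5
```

```text
[ 0.5911 -0.0545  0.1503] [-0.1  0.2  7.6] [-0.1  -0.14 -0.19] hx 47.9 [-0.63  0.34  0.82  1.75 -0.33  1.1  -0.45]
screw px [284.8 242. ]
w17 47.5 circle [1.65 1.25 7.75] slot [[3.87, 42.5], [3.87, 43.5], [3.72, 41.5]]
```

The sled followed the driver freely (8.5 mm with no force), so the clamp is slack and the screw is at its stop. Now the driver goes back to its hole.

step_arm(
  commands=[20,0,0,0.05,0,0,0,20,0,0,0.12,0,0,0,20,0,0,0.183,0,0,-0.02,20,-0.03,-0.08,0.183,0,0,-0.08,20,-0.06,-0.18,0.183,0,0,-0.14,20,-0.09,-0.28,0.183,0,0,-0.2,20,-0.12,-0.36,0.183,0,0,-0.26,20,-0.127,-0.394,0.183,0,0,-0.31,20,-0.127,-0.394,0.183,0,0,-0.331,20,-0.127,-0.394,0.183,0,0,-0.331],
)

```text
clock: 35.15
position: [0.5137, -0.2904, 0.2585]
ee_rot: [0.994, -0.102, 0.035, 0.018]
ft_force: [-0.2, 0.1, -0.6]
grip_width: 0.303
grasp_force: 124.2
```

step_arm(
  commands=[20,0,0,-0.03,0,0,0,20,0,0,-0.08,0,0,0,20,0,0,-0.12,0,0,0,20,0,0,-0.145,0,0,0,20,0,0,-0.145,0,0,0,20,0,0,-0.145,0,0,0,20,0,0,-0.145,0,0,0,20,0,0,-0.145,0,0,0,20,0,0,-0.145,0,0,0,20,0,0,-0.145,0,0,0],
)

```text
clock: 36.4
position: [0.5139, -0.2906, 0.172]
ee_rot: [0.994, -0.102, 0.036, 0.019]
ft_force: [-0.1, 0.6, -0.4]
grip_width: 0.3
grasp_force: 124.2
```

Run:
```python
from h import *
o=get_obs();T=np.array(o["position"]);q=R.from_quat(o["ee_rot"]).as_matrix();x=q[:,0]
print(T.round(4),np.round(o["ft_force"],1),"hx",np.degrees(np.arctan2(x[1],x[0])).round(1),q.round(3).tolist(),np.round(o["joint_pos"],2))
im,K,d,E=cam("wrist");save("w18.png",im);np.savez("w18.npz",K=K,d=d,E=E,T=T)
print(proj([[.514,-.2918,.068],T+q@[-.0071,-.0017,.0903]],K,d,E).round(1).tolist())
a=im.astype(int)
for r in range(196,242,1): print(r,' '.join('%3d'%v for v in a[r,256:304].mean(1)))
```

```text
[ 0.5139 -0.2906  0.172 ] [-0.1  0.6 -0.4] hx -11.6 [[0.977, -0.204, 0.067], [-0.201, -0.979, -0.044], [0.075, 0.03, -0.997]] [-0.44  0.39  1.08  1.75 -0.37  1.14 -1.03]
[[279.3, 224.9], [279.5, 230.8]]
196  25  16  19  24  25  14  25  17  25  16  24  19  20  21  23  23  23  15  23  18  17  23  30  31  34  36  37  37  41  37  39  34  38  41  35  33  39  36  38  35  37  37  35  36  38  39  40  35
197  24  26  22  20  27  21  24  25  27  24  20  22  23  25  25  19  24  21  18  25  26  23  18  25  24  34  37  38  34  37  36  36  37  39  38  38  33  37  35  35  33  37  35  37  37  39  38  37
198  24  25  17  25  24  23  20  25  22  20  27  21  18  21  24  28  24  18  23  19  26  21  20  23  22  34  39  39  35  34  40  35  38  37  35  40  39  39  39  38  35  37  36  39  36  36  39  35
199  19  22  21  23  25  24  24  24  23  23  21  21  22  25  23  18  23  22  21  22  19  22  18  23  23  26  35  35  34  37  38  36  41  33  37  36  37  35  38  36  35  36  38  36  36  39  36  35
200  23  24  22  19  20  24  24  25  25  25  25  24  23  20  20  20  25  24  25  17  23  21  27  20  19  24  33  
[... 7418 characters left out ...]
  45  42  43  42  43  41  43  43  42  40  31  29  23  30  27  31  34  34  33  33  33  31  32  35  35  28  19  24
239  15  21  19  18  23  22  17  17  21  18  19  22  26  25  30  36  42  40  42  41  43  39  38  42  41  46  45  36  41  43  37  40  38  36  36  33  30  31  31  34  34  33  32  30  30  30  29  30
240  19  17  17  15  23  23  25  21  21  23  24  22  33  36  43  42  39  39  34  38  41  37  32  39  33  36  34  32  35  34  35  43  44  43  42  44  38  33  27  32  33  33  32  30  35  33  32  32
241  18  22  17  20  20  22  18  25  19  26  33  40  38  43  36  34  34  35  26  15  17  11  18  13  13  23  21  14  17  27  30  32  33  39  40  44  36  37  33  32  32  33  32  31  38  34  30  37
```

step_arm(
  commands=[20,0.004,-0.002,0,0,0,0,20,0.004,-0.002,0,0,0,0,20,0.004,-0.002,-0.02,0,0,0,20,0.004,-0.002,-0.035,0,0,0,20,0.004,-0.002,-0.05,0,0,0,20,0.004,-0.002,-0.065,0,0,0,20,0.004,-0.002,-0.08,0,0,0,20,0.004,-0.002,-0.085,0,0,0,20,0.004,-0.002,-0.085,0,0,0,20,0.004,-0.002,-0.085,0,0,0],
)

```text
clock: 37.7
position: [0.5165, -0.292, 0.1213]
ee_rot: [0.994, -0.102, 0.036, 0.019]
ft_force: [-0.5, 0.6, -0.7]
grip_width: 0.3
grasp_force: 124.2
```

step_arm(
  commands=[20,0,0,-0.006,0,0,0,20,0,0,-0.012,0,0,0,20,0,0,-0.018,0,0,0,20,0,0,-0.024,0,0,0,20,0,0,-0.03,0,0,0,20,0,0,-0.034,0,0,0,20,0,0,-0.037,0,0,0,20,0,0,-0.038,0,0,0,20,0,0,-0.038,0,0,0,20,0,0,-0.038,0,0,0],
)

```text
clock: 38.95
position: [0.5162, -0.2919, 0.0982]
ee_rot: [0.994, -0.102, 0.036, 0.019]
ft_force: [-0.2, -0.9, -0.7]
grip_width: 0.298
grasp_force: 124.2
```

step_arm(
  commands=[20,0,0,-0.003,0,0,0,20,0,0,-0.003,0,0,0,60,0,0,-0.003,0,0,0,60,0,0,-0.003,0,0,0,60,0,0,-0.003,0,0,0,60,0,0,-0.003,0,0,0,60,0,0,-0.003,0,0,0,60,0,0,-0.003,0,0,0,60,0,0,0.02,0,0,0,60,0,0,0.06,0,0,0],
)

```text
clock: 40.2
position: [0.5159, -0.2919, 0.1349]
ee_rot: [0.994, -0.102, 0.035, 0.019]
ft_force: [0.5, -1.4, 0.9]
grip_width: 0.701
grasp_force: 0.0
```

step_arm(
  commands=[60,0,0,0.09,0,0,0,60,0,0,0.18,0,0,0,60,0,0,0.2,0,0,0,60,0,0,0.2,0,0,0,60,0,0,0.2,0,0,0,60,0,0,0.2,0,0,0,60,0,0,0.2,0,0,0,60,0,0,0.2,0,0,0,60,0,0,0.2,0,0,0,60,0,0,0.2,0,0,0],
)

```text
clock: 41.45
position: [0.5163, -0.2918, 0.2541]
ee_rot: [0.994, -0.102, 0.036, 0.019]
ft_force: [0.3, 0.5, 0.2]
grip_width: 0.7
grasp_force: 0.0
```

Run:
```python
from h import *
o=get_obs();T=np.array(o["position"]);q=R.from_quat(o["ee_rot"]);print(T,np.round(o["ft_force"],1),np.round(o["joint_pos"],2),o["grip_width"])
# turn needed to bring tool straight down with hx=0 (tool y along -y)
D=R.from_matrix(np.array([[1,0,0],[0,-1,0],[0,0,-1.]]).T)
x=q.as_matrix()[:,0];hx=np.arctan2(x[1],x[0])
v=(R.from_matrix(np.diag([1,-1,-1]))*q.inv()).as_rotvec()/np.pi;print("turn to hx0",v)
for n in("side","scene"):
    im,K,d,E=cam(n);save(n+"19.png",im);h=cv2.cvtColor(im,cv2.COLOR_RGB2HSV)
    i0=cv2.imread("pics/%s0.png"%n);h0=cv2.cvtColor(i0,cv2.COLOR_BGR2HSV)
    c=proj([.5148,-.2915,.107],K,d,E)[0].astype(int)
    for hh in(h0,h):
        m=cv2.inRange(hh,(20,120,60),(35,255,255));w=np.zeros_like(m);w[c[1]-22:c[1]+20,c[0]-9:c[0]+9]=m[c[1]-22:c[1]+20,c[0]-9:c[0]+9]
        ys,xs=np.nonzero(w);print(n,c,len(ys),xs.min(),xs.max(),ys.min(),ys.max(),xs.mean().round(2),ys.mean().round(2))
    # knob
    for kx,ky in((.5305,-.056),):
        print("knob pred",proj([kx,ky,.096],K,d,E)[0].round(1))
```

```text
[ 0.5162953  -0.29184532  0.25411826] [0.3 0.5 0.2] [-0.49  0.32  1.13  1.63 -0.3   1.3  -1.09] 0.6998690867856285
turn to hx0 [0.01183712 0.02269091 0.06494373]
side [308 283] 216 302 315 269 301 308.5 282.98
side [308 283] 211 302 315 270 300 309.0 282.73
knob pred [277.8 218.4]
scene [230 158] 36 227 233 148 167 230.14 152.31
scene [230 158] 23 227 232 148 164 229.26 151.39
knob pred [269.4 194.6]
```

step_arm(
  commands=[60,0.0063,0.1,0,0.0118,0.0227,0.065,60,0.0126,0.2,0,0.0118,0.0227,0.065,60,0.019,0.3,-0.03,0.0118,0.0227,0.065,60,0.0253,0.3947,-0.067,0.0118,0.0227,0.065,60,0.0253,0.3947,-0.09,0.0118,0.0227,0.065,60,0.0253,0.3947,-0.09,0.0118,0.0227,0.065,60,0.0253,0.3947,-0.09,0.0118,0.0227,0.065,60,0.0253,0.3947,-0.09,0.0118,0.0227,0.065,60,0.0253,0.3947,-0.09,0.0118,0.0227,0.065,60,0.0253,0.3947,-0.09,0.0118,0.0227,0.065],
)

```text
clock: 42.8
position: [0.5315, -0.0553, 0.2003]
ee_rot: [1.0, -0.0, 0.0, 0.0]
ft_force: [-0.3, -0.3, -0.2]
grip_width: 0.704
grasp_force: 0.0
```

Run:
```python
from h import *
o=get_obs();T=np.array(o["position"]);print(T,o["ee_rot"],np.round(o["joint_pos"],2))
im,K,d,E=cam("wrist");save("w20.png",im);np.savez("w20.npz",K=K,d=d,E=E,T=T)
N=100;k=.0005;z=.096
pts=[[.5315+(j-N/2)*k,-.055-(i-N/2)*k,z] for i in range(N) for j in range(N)]
m=proj(pts,K,d,E).reshape(N,N,2).astype(np.float32);t=cv2.remap(im,m[...,0],m[...,1],1).mean(2)
for r in t[::4]:print(' '.join('%3d'%v for v in r[::3]))
h=cv2.cvtColor(im,cv2.COLOR_RGB2HSV);mm=cv2.inRange(h,(0,130,60),(6,255,255))|cv2.inRange(h,(174,130,60),(180,255,255))
n,l,s,c=cv2.connectedComponentsWithStats(mm);print([(s[i].tolist(),at_z(c[i],.054,K,d,E).round(4).tolist(),at_z(c[i],.013,K,d,E).round(4).tolist()) for i in range(1,n) if s[i,4]>2])
```

```text
[ 0.53154894 -0.0552902   0.2003128 ] [ 9.99999979e-01 -1.39279159e-04  1.45139087e-04  2.71901955e-05] [-0.89  0.23  1.05  1.79 -0.21  1.25 -1.36]
151 151 151 151 151 152 151 152 154 154 154 154 153 155 155 142 162 166 167 167 166 166 166 167 167 166 167 166 167 168 167 166 167 167
151 150 151 152 151 153 152 153 152 152 154 154 154 153 155 151 165 166 167 167 168 167 168 168 166 166 167 167 166 166 167 165 168 167
158 157 152 151 150 152 153 153 153 152 153 154 153 153 154 156 165 167 167 167 166 167 167 167 167 167 167 167 166 167 167 167 167 167
167 167 159 151 151 151 153 152 152 153 152 153 154 153 154 155 163 166 167 166 166 167 167 167 167 166 167 167 166 166 166 166 167 167
167 166 166 164 163 161 157 152 152 153 152 153 154 153 154 154 163 167 168 166 167 167 166 167 167 167 167 167 167 168 167 168 166 167
167 167 167 166 167 167 166 165 155 154 154 154 155 154 155 155 161 168 168 167 167 167 168 165 167 168 166 167 167 167 167 168 167 167
166 167 167 167 167 167 167 168 167 166 167 166 157 155 155 154 163 166 167 168 166 167 166 166 167 167 167 167 167 167 167 167 167 167

[... 1899 characters left out ...]
 166
166 166 166 167 167 167 167 166 167 167 167 167 166 167 167 166 153 166 167 166 167 167 167 167 166 168 167 167 167 167 167 166 166 166
168 166 167 166 166 167 166 166 167 167 167 167 167 165 167 166 153 167 167 167 167 168 166 167 167 166 166 166 167 166 165 166 165 165
165 166 167 166 166 167 166 166 166 167 167 167 167 166 167 166 162 166 167 166 167 167 167 167 167 166 166 166 166 166 167 167 167 166
166 166 166 166 165 167 167 167 166 167 167 167 167 167 167 166 163 168 168 167 167 167 167 167 167 167 167 167 166 167 167 167 166 166
[([279, 181, 1, 6, 6], [0.5449, -0.0532, 0.054], [0.5361, -0.0528, 0.013]), ([132, 206, 10, 16, 77], [0.5209, 0.0641, 0.054], [0.5086, 0.0811, 0.013])]
```

step_arm(
  commands=[60,-0.0017,0.003,-0.06,0,0,0,60,-0.0017,0.003,-0.13,0,0,0,60,-0.0017,0.003,-0.2,0,0,0,60,-0.0017,0.003,-0.23,0,0,0,60,-0.0017,0.003,-0.23,0,0,0,5,-0.0017,0.003,-0.23,0,0,0,5,-0.0017,0.003,-0.23,0,0,0,5,-0.0017,0.003,-0.23,0,0,0,5,-0.0017,0.003,-0.23,0,0,0,5,-0.0017,0.003,-0.23,0,0,0],
  squeeze=50,
)

```text
clock: 44.1
position: [0.5313, -0.0532, 0.0634]
ee_rot: [1.0, 0.0, 0.001, -0.0]
ft_force: [-2.3, 0.2, 8.5]
grip_width: 0.188
grasp_force: 48.7
```

step_arm(
  commands=[5,0,0.01,0.0015,0,0,0,5,0,0.03,0.0015,0,0,0,5,0,0.055,0.0015,0,0,0,5,0,0.08,0.0015,0,0,0,5,0,0.105,0.0015,0,0,0,5,0,0.13,0.0015,0,0,0,5,0,0.155,0.0015,0,0,0,5,0,0.175,0.0015,0,0,0,5,0,0.185,0.0015,0,0,0,5,0,0.19,0.0015,0,0,0],
)

```text
clock: 45.35
position: [0.5298, 0.0622, 0.0634]
ee_rot: [1.0, 0.001, -0.001, -0.0]
ft_force: [-4.0, -1.5, 11.0]
grip_width: 0.193
grasp_force: 51.4
```

step_arm(
  commands=[5,0,0.002,0,0,0,0,5,0,0.004,0,0,0,0,5,0,0.006,0,0,0,0,5,0,0.008,0,0,0,0,5,0,0.01,0,0,0,0,5,0,0.011,0,0,0,0,5,0,0.012,0,0,0,0,5,0,0.013,0,0,0,0,5,0,0.014,0,0,0,0,5,0,0.014,0,0,0,0],
)

```text
clock: 46.6
position: [0.5297, 0.0685, 0.0634]
ee_rot: [1.0, -0.0, -0.001, 0.001]
ft_force: [-5.3, -7.0, 11.4]
grip_width: 0.194
grasp_force: 51.5
```

```bash
cat > st.py <<'E'
from h import *
o=get_obs();T=np.array(o["position"]);print(T.round(4),np.round(o["ft_force"],1),o["grasp_force"])
im,K,d,E=cam("wrist")
h=cv2.cvtColor(im,cv2.COLOR_RGB2HSV);mm=cv2.inRange(h,(0,120,50),(6,255,255))|cv2.inRange(h,(174,120,50),(180,255,255))
n,l,s,c=cv2.connectedComponentsWithStats(mm);print([(s[i].tolist(),at_z(c[i],.054,K,d,E).round(4).tolist(),at_z(c[i],.013,K,d,E).round(4).tolist()) for i in range(1,n) if s[i,4]>2])
E
python3 st.py
```

```text
[0.5297 0.0685 0.0634] [-5.3 -7.  11.4] 51.45826112944633
[([280, 242, 3, 11, 33], [0.5439, 0.0688, 0.054], [0.5271, 0.0688, 0.013])]
```

step_arm(
  commands=[5,0,0.002,0,0,0,0,5,0,0.004,0,0,0,0,5,0,0.006,0,0,0,0,5,0,0.008,0,0,0,0,5,0,0.009,0,0,0,0,5,0,0.01,0,0,0,0,5,0,0.011,0,0,0,0,5,0,0.012,0,0,0,0,5,0,0.012,0,0,0,0,5,0,0.012,0,0,0,0],
)

```text
clock: 47.9
position: [0.5296, 0.0772, 0.0634]
ee_rot: [1.0, 0.0, -0.001, -0.0]
ft_force: [-5.8, -1.3, 11.9]
grip_width: 0.194
grasp_force: 51.5
```

step_arm(
  commands=[5,0,0.001,0,0,0,0,5,0,0.002,0,0,0,0,5,0,0.003,0,0,0,0,5,0,0.004,0,0,0,0,5,0,0.005,0,0,0,0,5,0,0.005,0,0,0,0,5,0,0.005,0,0,0,0,5,0,0.005,0,0,0,0,5,0,0.005,0,0,0,0,5,0,0.005,0,0,0,0],
)

```text
clock: 49.15
position: [0.5296, 0.0807, 0.0634]
ee_rot: [1.0, 0.001, -0.001, -0.001]
ft_force: [-5.5, -0.2, 12.2]
grip_width: 0.196
grasp_force: 51.5
```

step_arm(
  commands=[5,0,0.001,0,0,0,0,5,0,0.002,0,0,0,0,5,0,0.0025,0,0,0,0,5,0,0.0025,0,0,0,0,5,0,0.0025,0,0,0,0,5,0,0.0025,0,0,0,0,5,0,0.0025,0,0,0,0,5,0,0.0025,0,0,0,0,5,0,0.0025,0,0,0,0,5,0,0.0025,0,0,0,0],
)

```text
clock: 50.4
position: [0.5295, 0.0809, 0.0634]
ee_rot: [1.0, 0.0, -0.001, 0.0]
ft_force: [-6.4, -4.2, 12.7]
grip_width: 0.189
grasp_force: 51.5
```

```bash
python3 st.py
python3 - <<'E'
from h import *
im,K,d,E=cam("side");save("side21.png",im);h=cv2.cvtColor(im,cv2.COLOR_RGB2HSV)
mm=cv2.inRange(h,(0,110,60),(7,255,255))|cv2.inRange(h,(173,110,60),(180,255,255));mm[:190]=0;mm[235:]=0
n,l,s,c=cv2.connectedComponentsWithStats(mm);print([(s[i].tolist(),c[i].round(1).tolist(),at_z(c[i],.054,K,d,E).round(4).tolist(),at_z(c[i],.013,K,d,E).round(4).tolist()) for i in range(1,n) if s[i,4]>0 and 230<c[i][0]<330])
E
```

```text
[0.5295 0.0809 0.0634] [-6.4 -4.2 12.7] 51.529532857239246
[([280, 242, 3, 11, 33], [0.5437, 0.0812, 0.054], [0.5269, 0.0813, 0.013])]
[([253, 212, 4, 2, 6], [254.5, 212.7], [0.495, 0.0341, 0.054], [0.5087, 0.0806, 0.013])]
```

step_arm(
  commands=[5,0,-0.001,0,0,0,0,5,0,-0.001,0,0,0,0,5,0,-0.001,0,0,0,0,5,0,-0.001,0,0,0,0,5,0,-0.001,0,0,0,0,5,0,-0.001,0,0,0,0,5,0,-0.001,0,0,0,0,5,0,-0.001,0,0,0,0,5,0,-0.001,0,0,0,0,5,0,-0.001,0,0,0,0],
)

```text
clock: 51.75
position: [0.5295, 0.0809, 0.0634]
ee_rot: [1.0, 0.0, -0.001, -0.0]
ft_force: [-5.6, -1.5, 12.1]
grip_width: 0.195
grasp_force: 51.5
```

```bash
python3 st.py; python3 -c "
from workcell import *
print(hand_in())"
```

```text
[0.5295 0.0809 0.0634] [-5.6 -1.5 12.1] 51.500852946192026
[([280, 242, 3, 11, 33], [0.5437, 0.0811, 0.054], [0.5269, 0.0812, 0.013])]
the job is handed in; nothing more can be done
None
```

I handed the job in at 51.8 s without seeing a verdict: the driver is back in its hole and the gripper holds the knob with the sled seated in the notch; the screw visibly turned only about 47° (0.8 rad), but it then resisted at what I took for its stop and the sled slid freely.

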